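# Take the air-cleaner cover off a small engine

### The arm

A 7-joint arm with a two-finger parallel gripper is mounted at the origin on the work surface. World frame = base frame: x ahead of the robot, y to its left, z up, the work surface at z = 0. Lengths are in m, angles in rad, forces in N, time in s.
With the tool pointing down it reaches from about 0.425 to 0.925 m from the base axis. Payload 6.8 kg.
Tool frame: the origin (TCP) lies midway between the tips of the shut fingers; the grasp point (between the pads) lies 19 mm behind it; z points along the fingers, y is the direction in which the jaws open and shut (so a half turn about z gives the same grasp; the last joint's range is limited). The gripper opens to 85 mm and grips with 20 to 120 N. Pads are 22 mm wide; open, the fingers measure 114 mm over their backs; the gripper's body (76 mm by 85 mm) begins 54 mm behind the grasp point. The pads swing forward as they close: fully open they stand 13 mm farther back than shut.
Start: joints at [-1.389, 0.477, 0.022, 1.555, -0.011, 1.109, -0.083], TCP at [0.193, 0.647, 0.231] pointing down, gripper open.
Joint ranges: [-2.96, 2.96], [-0.34, 2.1], [-1.41, 1.46], [0.24, 2.44], [-1.37, 4.51], [0.17, 1.92], [-2.96, 2.96]. Speed limits (rad/s): [2.39, 2.39, 3.14, 3.14, 3.14, 3.14, 3.14].

### API

Orientations are given as a unit quaternion [w, x, y, z].
In Python, from station import bot gives the robot as it stands.
- The arm moves only by the shell command python3 -m jog 'ROWS' [FORCE]. ROWS is JSON, a list of rows, each a list of 3 entries, a list of its own where there are three numbers: the shift along the tool's x, y, z in mm, then the turn, a rotation vector about the tool's x, y, z in degrees, then the closure, from -1 (fully open) to 1 (shut). A call has 1 to 12 rows; each row shifts and turns the commanded pose from where the row before left it, along the tool's axes as they then stand; what a row does not reach is not made up. A row lasts 1/8 s, in which the tool goes at most 62.5 mm and 10.7 degrees, less where a joint would pass 70% of its speed; a pose out of reach is approached as far as the arm can. A call is refused whole if a number of a shift passes 62.5 or a number of a turn 10.7, either way. A call with a gripper value outside its range is refused whole. The fingers move at their own pace and stop on an object; FORCE is the grip in N (left out, the last holds). Time passes only in rows, so rows that do not move let the fingers close. It gives the time, the measured TCP pose, the force and the opening at its end, in the units of the state.
- bot.get_obs(): the state, without advancing time (a new reading comes with each control period).
- bot.read_camera(name): name is "scene" or "top"; returns (picture, depth): 480x640x3 uint8, red, green, blue; 480x640 float32, m along the optical axis (not along the pixel's ray), 0 where there is no reading.
- bot.camera_info(name): a dict with "fx", "fy", "cx", "cy" (pixels), "world_from_camera" (4x4, takes a point from camera to world coordinates). Camera axes: x right, y up, looking along -z (the intrinsics and any distortion apply to the point x, -y, -z); pixel columns grow to the right and rows downward; lengths in m; the calibration is good to about 2 mm. A picture is of the moment at which its call begins. camera_info takes no time and is no camera call.
- bot.hand_in(): hands the job in, once; it reports no verdict.
Trained networks look in the newest picture that a camera, given by its name, has taken for a name from the list of things; names that differ only in an ending like _2 or _b are one class to them, and where a whole thing is asked for, a point or a joint stands for the part that bears it (a point fixed in the world has none). Each returns a list of dicts, best first, with "score" (0 to 1); they miss things now and then, are a little off and sometimes report something else, mostly with a low value. They report only what shows in the picture. A call takes as long as a camera call. They do not tell look-alikes from the thing itself.
- bot.find_in(camera, thing): "xy" ([column, row] as shares, 0 to 1, of the picture: columns of its width, rows of its height, amid what is visible of it).
- bot.cut_out(camera, thing): "pixels" (480x640 bool, what is visible of it) and "xy" ([column, row] as shares, 0 to 1, of the picture: columns of its width, rows of its height, amid what is visible of it).
- bot.landmark_of(camera, thing): "xy" ([column, row] as shares, 0 to 1, of the picture: columns of its width, rows of its height: a listed point, or the origin of a listed thing).
The state is a dict: "t": time; "q": joint angles; "joint_vel": joint speeds; "joint_torque": joint torques, N m; "eef_pos": TCP position; "tool_rot": TCP orientation; "contact_force": force on the tool from outside, world axes, zero at the start; "torque": the same for the moment, N m; "gripper_width": opening from 0.0 (shut) to 1.0 (fully open).
Only numpy, scipy, OpenCV 4.12 (cv2) and the standard library are available. Lean on these libraries where they do the work, as an engineer would, in place of code of your own. Each camera call takes 0.05 s, during which the arm holds its last target.

### The job

Open the small engine's air cleaner for a filter change: pinch the snap tab at the cover's lower edge in towards the cover and, keeping it pressed, swing that edge up and draw the two lugs at the upper edge out of their slots. Set the cover down gently, flat and the right way up, inside the steel parts tray and let go of it only there. Do not wrench the cover while its tab still holds, do not crush the tab, and leave the new filter, the oil bottle and the spanner where they are.

Things in the scene. Friction and masses are not known exactly. Their poses are not given: they have to be found in the camera images.
- cover_mid (a point): Middle of the loose dark grey air-cleaner cover (0.09-0.16 kg), a 92 x 130 x 4 mm plate with a 20 mm dome on it. Its axes: x uphill, from tab edge to lug edge; y along the edges; z out of its face. Seated, its face slopes 35 degrees and looks up and to the robot's right. Outline from here: x -58 (tab) to +60 (lugs), y -65 to +65, z +10 (dome top) to -42.5 mm (feet: tab's lower end and two legs; it stands level on them).
- cover_grip (a point): Where the cover is pinched, same axes as cover_mid and 41 mm downhill of it, half-way up the dome (10 mm above the plate, 10 mm below the top). Fingers close along x: one on the tab's outer face (x = -16 mm at rest, -5 mm pressed home), one behind the dome's front wall (x = 0 to +5 mm), so 22 mm wide at rest, 11 mm when pressed. Outside the tab 40 mm are free.
- scoop (a point): Centre of the floor of the finger scoop in the dome, behind its front wall; same axes as cover_mid. The scoop is open above, 36 mm long (x), 60 mm wide (y), 20 mm deep; its floor is the plate, 10 mm below cover_grip.
- snap_tab (a joint): Bend of the snap tab: 0 at rest, 0.24 rad pressed home (stop). Pressed over about 0.2 (some 18 N at its top) its barb clears the fixed catch bar; else it holds the cover down hard. It springs back when let go. A pinch of 25 to 45 N a finger is right; over 60 N crushes it.
- tab_tip (a point): Thumb bead on the free top edge of the snap tab, an upright springy leaf 26 mm wide (y), 3 mm thick, as tall as the dome, standing in front of the middle of the dome's front wall at the cover's lower edge. Pressed, this point moves 11 mm along the cover's +x, towards the dome.
- seat (a point): Point fixed to the engine where cover_mid is while the cover sits home. Axes level: x along the engine, from the air cleaner to the fan housing, z up. The round fan housing stands uphill of the cover, from 80 mm beyond this point, up to 230 mm over the bench.
- pivot (a point): On the engine, middle of the line (along y) on which the cover swings up, under its upper edge. Axes as seat. Here two lugs of the cover, 35 mm either side, (9 mm long, 4 mm thick) reach 4 mm under fixed lips. Swing the tab edge up 20 to 25 degrees about this line, draw the cover 6 to 7 mm along its own -x so that the lugs leave the lips, then lift it 40 mm straight out from the sloping housing.
- tray: Open bare steel parts tray, 240 x 210 x 28 mm outside (x, y, z), walls and floor 4 mm; fixed to the bench, on the right of the engine, nearer to or farther from the robot; origin at the centre of its underside. The cover may lie in it in any heading, wholly between the walls.
- filter_mid (a point): Centre of the new pleated paper filter, 60 x 84 x 26 mm, black frame, lying loose on the bench beside the tray; not to be moved.
- oil_mid (a point): On the axis of the standing oil bottle, 100 mm above the bench; it is 72 mm across and 200 mm tall; not to be moved.
- spanner_grip (a point): Middle of the handle of a steel spanner, 190 mm long, lying flat between robot and engine, pointing about away from the robot; not to be moved.
Things that resemble listed ones, but are neither listed nor needed, are in the scene too. Of the things like the part that bears cover_mid, leave any that is yellow; of the rest the smaller one is meant.

How it is judged:
On the way, in this order (a step that is already met when the one before it is completed fails the run):
1. the snap tab is pressed in while the cover is still seated on the engine (value of joint snap_tab above 0.13 rad and distance between cover_mid and seat below 0.007 m), for 0.1 s.
2. the cover is off the engine and held by the fingers (distance between cover_mid and seat above 0.08 m and contact force between the fingers and cover above 0.5 N), for 0.1 s.
At the end, for the whole second after the job is handed in: The cover lies right way up on the tray's floor, level within 10 degrees, wholly between its walls (its middle within 65 mm along and 55 mm across of the tray's centre and under 56 mm above the tray's underside), at rest, its tab sprung back (x of cover_mid in the frame of tray between -0.065 and 0.065 m and y of cover_mid in the frame of tray between -0.055 and 0.055 m and z of cover_mid in the frame of tray below 0.056 m and angle between cover_mid's own z axis and vertical below 0.17 rad and linear speed of cover below 0.02 m/s and value of joint snap_tab below 0.05 rad); the robot touches nothing.
It fails at once if the cover is set down hard, more than 40 N on the tray (contact force between cover and tray above 40 N).
It fails at once if the new filter, the oil bottle or the spanner is moved more than 25 mm (distance of any of filter_mid, oil_mid, spanner_grip from where it was at the start of the episode above 0.025 m).
It fails at once if the cover is let go in the air or dropped (no finger on it while it is off the engine and its feet more than 25 mm above the tray's floor) (distance between cover_mid and seat above 0.06 m and z of cover_mid in the frame of tray above 0.0715 m and contact force between the fingers and cover below 0.02 N).
It fails at once if the cover is wrenched against the engine with more than 60 N while its tab is not pressed (contact force between cover and engine above 60 N and value of joint snap_tab below 0.12 rad).
It fails at once if the tab and cover are squeezed with more than 60 N a finger (contact force between the fingers and cover above 120 N).
It also fails if it takes over 40 s, if anything falls off the work surface, if the arm or the gripper's body presses on something with over 40 N, if the wrist force passes 120 N, or if a joint passes its speed limit or range.

## Working session

There is one attempt and no reset: what is moved stays moved. The work goes in short steps, Python scripts to look and compute and a shell command to move; the robot and the scene stay as the last step left them, time stands still between calls to the robot, and variables do not carry over. Pictures are saved under pics/ and viewed, and the job is handed in when it is done.

```bash
ls; mkdir -p pics; python3 - <<'E'
from station import bot
import cv2
o=bot.get_obs();print(o)
for c in("scene","top"):
    p,d=bot.read_camera(c);cv2.imwrite(f"pics/{c}0.png",p[:,:,::-1]);print(c,bot.camera_info(c))
E
```

```text
pics
{'t': 0.0, 'q': array([-1.38909482,  0.47780971,  0.02234046,  1.55648065, -0.01149035,
        1.10929332, -0.08308242]), 'joint_vel': array([-0.00074167,  0.00060234,  0.00012382,  0.00121362, -0.00173398,
       -0.00130832,  0.00185953]), 'joint_torque': array([-2.50274597e-04, -5.96466029e+01,  1.60785299e+00, -2.81186289e+01,
        1.25294714e-02,  9.53489682e-03, -5.30194214e-06]), 'eef_pos': array([0.19273484, 0.6462659 , 0.23030697]), 'tool_rot': array([-6.07295036e-05,  1.44373115e-01,  9.89522883e-01, -9.29404469e-04]), 'contact_force': array([-0.22790352,  0.44355851,  0.12716121]), 'torque': array([-0.04457889, -0.05326117,  0.05660959]), 'gripper_width': 0.9977563437378227}
scene {'fx': 530.9846653502772, 'fy': 530.9846653502772, 'cx': 328.89504675523824, 'cy': 234.1159387439766, 'world_from_camera': array([[ 0.86590461, -0.38839272,  0.31521471,  0.94369071],
       [ 0.50008239,  0.68635732, -0.52804472, -0.75724179],
       [-0.0112612 ,  0.61486968,  0.78854833,  1.13952426],
       [ 0.        ,  0.        ,  0.        ,  1.        ]])}
top {'fx': 600.3666996097937, 'fy': 600.3666996097937, 'cx': 326.3209815589134, 'cy': 241.58641991018428, 'world_from_camera': array([[-0.04505694,  0.97617396, -0.21225991,  0.21112578],
       [-0.99898178, -0.04353961,  0.01181959, -0.09114719],
       [ 0.00229626,  0.21257634,  0.97714176,  1.49640566],
       [ 0.        ,  0.        ,  0.        ,  1.        ]])}
```

View pics/scene0.png

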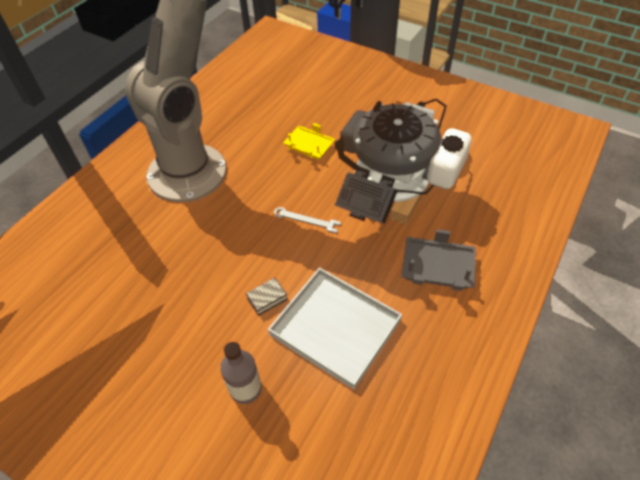

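View pics/top0.png

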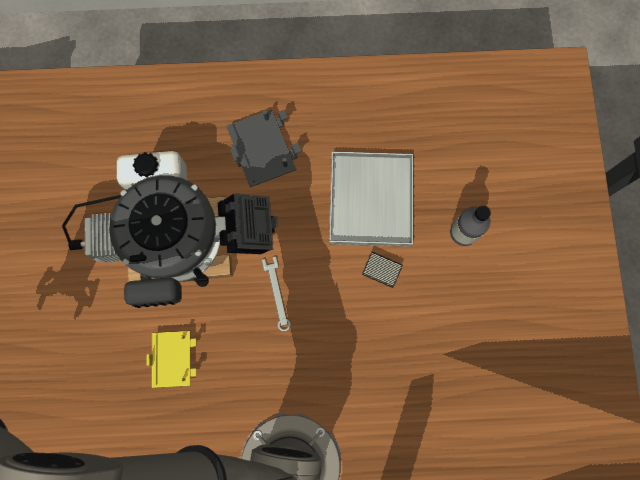

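Candidates for the cover are the one on the engine at top (248,222) / scene (366,195), a larger dark one lying upside down at top (262,147) / scene (440,262), and a yellow one at top (170,358) / scene (310,142). I choose the one seated on the engine, and will check it in a close crop and with the networks.

```bash
cat > h.py <<'E'
import numpy as np,cv2
from station import bot
I={c:bot.camera_info(c) for c in("scene","top")}
def ray(c,u,v):
    i=I[c];T=i["world_from_camera"];d=np.array([(u-i["cx"])/i["fx"],-(v-i["cy"])/i["fy"],-1.])
    return T[:3,3],T[:3,:3]@d
def pix(c,P):
    i=I[c];T=i["world_from_camera"];p=(np.atleast_2d(P)-T[:3,3])@T[:3,:3]
    return np.c_[i["cx"]+i["fx"]*p[:,0]/-p[:,2],i["cy"]-i["fy"]*p[:,1]/-p[:,2]]
def tri(a,b):
    A=[];B=[]
    ds=[]
    for c,(u,v) in(("scene",a),("top",b)):
        o,d=ray(c,u,v);d=d/np.linalg.norm(d);M=np.eye(3)-np.outer(d,d);A.append(M);B.append(M@o)
        ds.append((o,d))
    X=np.linalg.solve(sum(A),sum(B))
    r=[np.linalg.norm((np.eye(3)-np.outer(d,d))@(X-o)) for o,d in ds]
    return X,max(r)
def cloud(c,d):
    i=I[c];T=i["world_from_camera"];v,u=np.mgrid[:480,:640]
    P=np.stack([(u-i["cx"])/i["fx"]*d,-(v-i["cy"])/i["fy"]*d,-d],-1)
    W=P@T[:3,:3].T+T[:3,3];W[d==0]=np.nan
    return W
E
python3 - <<'E'
from h import *
im={};D={}
for c in I:
    im[c],D[c]=bot.read_camera(c)
    np.save(f"d_{c}.npy",D[c]);np.save(f"im_{c}.npy",im[c])
W={c:cloud(c,D[c]) for c in I}
for n in("cover_mid","cover_grip","scoop","tab_tip","seat","pivot","tray","filter_mid","oil_mid","spanner_grip"):
    for c in I:
        for r in bot.landmark_of(c,n)[:4]:
            u,v=r["xy"][0]*640,r["xy"][1]*480
            print(n,c,round(r["score"],2),round(u,1),round(v,1),W[c][int(v),int(u)].round(3))
a=im["top"][180:270,190:300];cv2.imwrite("pics/cropT.png",cv2.resize(a,None,fx=6,fy=6,interpolation=cv2.INTER_CUBIC)[:,:,::-1])
a=im["scene"][160:230,325:425];cv2.imwrite("pics/cropS.png",cv2.resize(a,None,fx=7,fy=7,interpolation=cv2.INTER_CUBIC)[:,:,::-1])
E
```

```text
cover_mid scene 0.9 309.2 146.3 [0.271 0.26  0.02 ]
cover_mid scene 0.89 441.1 267.7 [0.799 0.034 0.03 ]
cover_mid scene 0.56 367.1 196.4 [0.568 0.062 0.144]
cover_mid top 0.75 265.5 154.1 [0.767 0.039 0.031]
cover_mid top 0.73 173.4 361.4 [0.254 0.273 0.021]
cover_mid top 0.6 253.1 219.6 [0.56  0.058 0.168]
cover_grip scene 0.73 315.7 136.0 [0.263 0.309 0.023]
cover_grip scene 0.64 437.8 249.1 [0.768 0.078 0.034]
cover_grip top 0.79 272.2 221.8 [0.565 0.018 0.123]
cover_grip top 0.69 243.3 154.9 [0.766 0.094 0.042]
cover_grip top 0.59 157.2 358.4 [0.263 0.311 0.025]
cover_grip top 0.43 384.8 272.7 [ 0.447 -0.248  0.029]
scoop scene 0.88 438.3 256.6 [0.779 0.059 0.033]
scoop scene 0.82 360.4 201.5 [0.56  0.041 0.141]
scoop scene 0.77 312.2 136.7 [0.261 0.294 0.029]
scoop top 0.87 164.2 361.0 [0.255 0.294 0.023]
scoop top 0.72 255.5 148.4 [0.782 0.063 0.039]
scoop top 0.63 261.5 220.0 [0.569 0.043 0.131]
scoop top 0.62 273.7 217.7 [0.575 0.016 0.121]
tab_tip scene 0.38 352.8 218.0 [0.516 0.086 0.002]
tab_tip top 0.54 273.2 220.4 [0.568 0.016 0.12 ]
tab_tip top 0.44 238.2 159.1 [0.747 0.105 0.056]
pivot scene 0.8 377.4 175.1 [0.55  0.156 0.126]
pivot scene 0.59 364.8 200.0 [0.567 0.048 0.142]
pivot top 0.64 224.4 223.6 [0.565 0.131 0.124]
pivot top 0.34 476.4 223.8 [ 0.531 -0.454  0.154]
tray scene 0.57 337.1 327.1 [ 0.647 -0.231  0.005]
tray top 0.96 370.5 204.2 [ 0.63  -0.226  0.003]
tray top 0.64 273.0 222.7 [0.562 0.016 0.124]
filter_mid scene 0.87 267.3 293.3 [ 0.459 -0.246  0.028]
filter_mid top 0.67 382.0 268.9 [ 0.457 -0.244  0.028]
oil_mid scene 0.82 239.6 368.3 [ 0.561 -0.473  0.15 ]
oil_mid top 0.9 475.0 224.3 [ 0.53  -0.453  0.149]
spanner_grip scene 0.85 292.0 217.7 [0.37  0.001 0.008]
spanner_grip scene 0.47 265.6 295.8 [ 0.458 -0.253  0.028]
spanner_grip top 0.79 280.7 308.7 [0.371 0.013 0.013]
```

View pics/cropT.png

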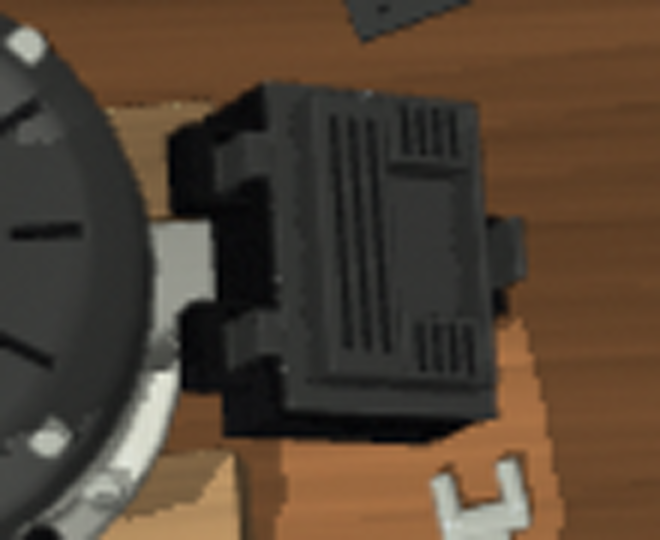

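View pics/cropS.png

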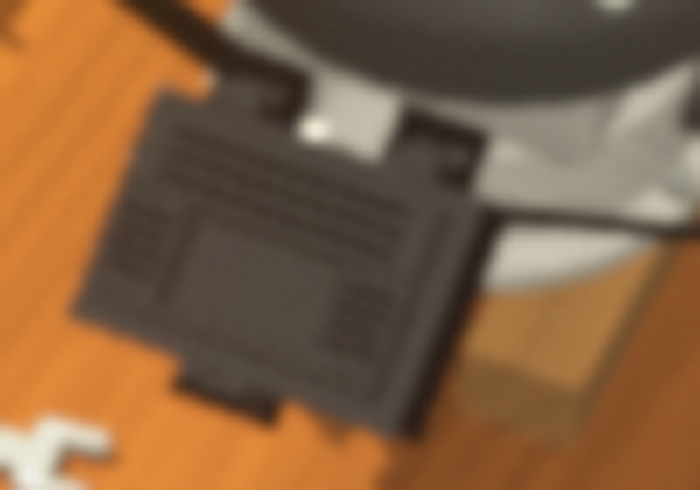

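```bash
python3 - <<'E'
from h import *
W={c:cloud(c,np.load(f"d_{c}.npy")) for c in I}
# dome-top vicinity
box={"top":(205,238,242,254),"scene":(186,206,352,385)}
for c in I:
    v0,v1,u0,u1=box[c];P=W[c][v0:v1,u0:u1].reshape(-1,3)
    P=P[np.isfinite(P).all(1)]
    for _ in range(6):
        m=P.mean(0);n=np.linalg.svd(P-m,full_matrices=False)[2][2];n*=np.sign(n[2]);e=(P-m)@n
        P=P[abs(e)<max(.003,1.5*e.std())]
    print(c,m.round(4),n.round(3),"tilt",np.degrees(np.arccos(n[2])).round(1),"az",np.degrees(np.arctan2(n[1],n[0])).round(1),e.std(),len(P))
# row of points through the mid
for v in(212,222,232):print([tuple((W["top"][v,u]*1000).round(0)) for u in range(222,282,3)])
for c in I:
  for r in bot.cut_out(c,"cover_mid"):
    m=r["pixels"];vs,us=np.nonzero(m);print(c,r["score"],m.sum(),us.min(),us.max(),vs.min(),vs.max())
    if c=="top" and 230<us.mean()<270 and vs.mean()>180: np.save("mask_top.npy",m)
    if c=="scene" and 345<us.mean()<395 and vs.mean()>170 and vs.mean()<220: np.save("mask_scene.npy",m)
# tray
P=W["top"];m=(P[...,2]>.02)&(P[...,2]<.04)&(abs(P[...,0]-.63)<.2)&(abs(P[...,1]+.22)<.2)
Q=P[m][:,:2];
E
```

```text
scene [0.5722 0.0541 0.1566] [ 0.027 -0.893  0.448] tilt 63.4 az -88.2 0.0023781623076141625 299
top [0.5545 0.0684 0.1732] [ 0.039 -0.554  0.832] tilt 33.7 az -86.0 0.0015176569990030869 264
[(np.float64(580.0), np.float64(128.0), np.float64(166.0)), (np.float64(582.0), np.float64(123.0), np.float64(159.0)), (np.float64(585.0), np.float64(118.0), np.float64(147.0)), (np.float64(583.0), np.float64(110.0), np.float64(153.0)), (np.float64(578.0), np.float64(101.0), np.float64(168.0)), (np.float64(578.0), np.float64(94.0), np.float64(166.0)), (np.float64(576.0), np.float64(86.0), np.float64(172.0)), (np.float64(575.0), np.float64(79.0), np.float64(178.0)), (np.float64(574.0), np.float64(72.0), np.float64(179.0)), (np.float64(575.0), np.float64(66.0), np.float64(174.0)), (np.float64(576.0), np.float64(60.0), np.float64(168.0)), (np.float64(584.0), np.float64(56.0), np.float64(140.0)), (np.float64(584.0), np.float64(49.0), np.float64(139.0)), (np.float64(587.0), np.float64(43.0), np.float64(127.0)), (np.float64(586.0), np.float64(36.0), np.float64(128.0)), (np.float64(585.0), np.float64(2
[... 2094 characters left out ...]
0), np.float64(164.0)), (np.float64(532.0), np.float64(48.0), np.float64(157.0)), (np.float64(537.0), np.float64(43.0), np.float64(134.0)), (np.float64(538.0), np.float64(37.0), np.float64(125.0)), (np.float64(536.0), np.float64(29.0), np.float64(133.0)), (np.float64(534.0), np.float64(22.0), np.float64(143.0)), (np.float64(543.0), np.float64(18.0), np.float64(101.0)), (np.float64(566.0), np.float64(18.0), np.float64(5.0)), (np.float64(567.0), np.float64(11.0), np.float64(-1.0))]
scene 0.91 3254 401 474 230 290
scene 0.68 1943 335 393 172 222
scene 0.67 1037 284 332 123 159
top 0.93 2347 146 196 331 387
top 0.87 3462 228 299 110 185
top 0.79 2186 226 277 194 249
top 0.58 15848 63 274 151 306
```

```bash
cat > fit.py <<'E'
from h import *
from scipy.optimize import minimize
def box(x0,x1,y0,y1,z0,z1):
    return np.array([[x,y,z] for x in(x0,x1) for y in(y0,y1) for z in(z0,z1)])/1000.
def parts(dx1=41,dy=55):return [box(-46,46,-65,65,-14,-10),box(-41,dx1,-dy,dy,-10,10),box(-58,-54,-13,13,-14,10),box(44,60,-42,-28,-14,-10),box(44,60,28,42,-14,-10)]
def R(yaw,tilt=np.radians(35)):
    # yaw=0: downhill = -y world ; x uphill
    cx=np.array([-np.sin(yaw)*np.cos(tilt),np.cos(yaw)*np.cos(tilt),np.sin(tilt)])
    y=np.array([-np.cos(yaw),-np.sin(yaw),0]);z=np.cross(cx,y);return np.c_[cx,y,z]
def pose_mask(c,t,Rm,k=4):
    m=np.zeros((480*k,640*k),np.uint8)
    for b in parts():
        q=((pix(c,b@Rm.T+t)+.5)*k).astype(np.float32);cv2.fillConvexPoly(m,cv2.convexHull(q).astype(np.int32),1)
    return cv2.resize(m.astype(np.float32),(640,480),interpolation=cv2.INTER_AREA)
if __name__=="__main__":
    M={c:np.load(f"mask_{c}.npy").astype(np.float32) for c in I}
    def f(p):
        Rm=R(np.radians(p[3]*1));t=p[:3]/1000
        return sum(1-np.minimum(a,b).sum()/np.maximum(a,b).sum() for c in I for a,b in[(pose_mask(c,t,Rm),M[c])])
    b=None
    for y0 in(-5,0,5):
        r=minimize(f,[558,57,157,y0],method="Nelder-Mead",options=dict(initial_simplex=np.array([[558,57,157,y0],[566,57,157,y0],[558,65,157,y0],[558,57,165,y0],[558,57,157,y0+6]],float),xatol=.05,fatol=1e-5))
        print(r.x.round(2),r.fun)
        if b is None or r.fun<b.fun:b=r
    np.save("pose.npy",b.x)
    Rm=R(np.radians(b.x[3]));t=b.x[:3]/1000
    for c,(v0,v1,u0,u1) in {"top":(180,270,190,300),"scene":(160,230,325,425)}.items():
        im=np.load(f"im_{c}.npy")[v0:v1,u0:u1];im=cv2.resize(im,None,fx=6,fy=6,interpolation=cv2.INTER_CUBIC).copy()
        for bx in parts():
            q=(pix(c,bx@Rm.T+t)+.5-[u0,v0])*6
            for i in range(8):
                for j in range(i):
                    if bin(i^j).count("1")==1:cv2.line(im,tuple(q[i].astype(int).tolist()),tuple(q[j].astype(int).tolist()),(0,255,0),1)
        cv2.imwrite(f"pics/fit_{c}.png",im[:,:,::-1])
E
python3 fit.py
```

```text
[562.02  56.09 145.37   4.18] 0.16080516576766968
[561.73  55.63 146.53   3.9 ] 0.15865272283554077
[561.98  55.91 146.41   3.63] 0.16086560487747192
```

View pics/fit_top.png

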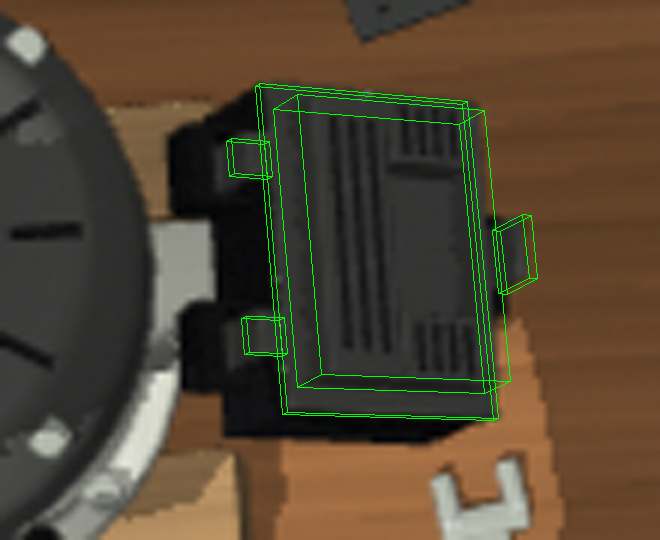

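View pics/fit_scene.png

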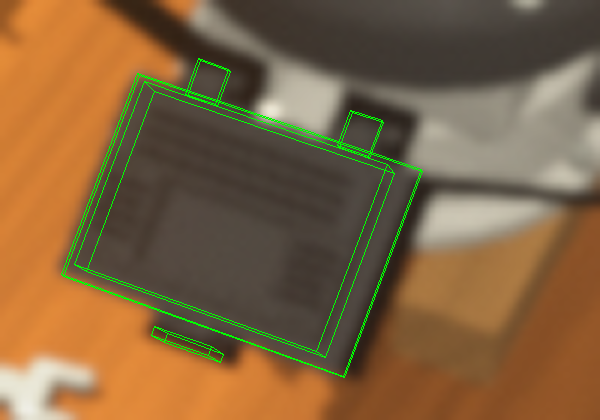

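```bash
python3 - <<'E'
from h import *
for c,(v0,v1,u0,u1) in {"top":(188,256,220,285),"scene":(165,228,330,400)}.items():
    im=np.load(f"im_{c}.npy")[v0:v1,u0:u1].astype(float)
    im=np.clip((im/90),0,1)**.6*255
    k=min(800//(u1-u0),600//(v1-v0));print(c,k)
    cv2.imwrite(f"pics/enh_{c}.png",cv2.resize(im.astype(np.uint8),None,fx=k,fy=k,interpolation=cv2.INTER_NEAREST)[:,:,::-1])
E
```

```text
top 8
scene 9
```

View pics/enh_top.png

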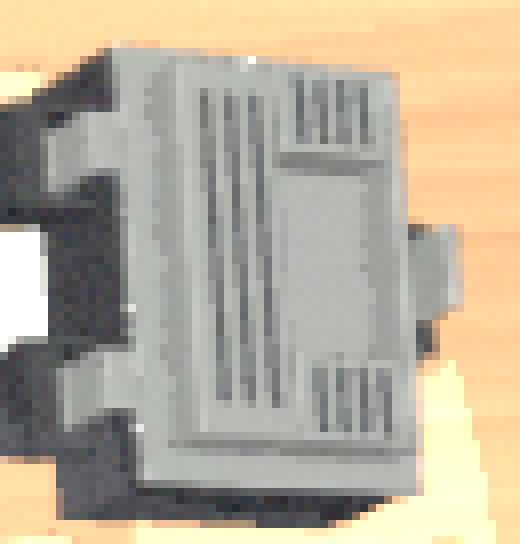

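View pics/enh_scene.png

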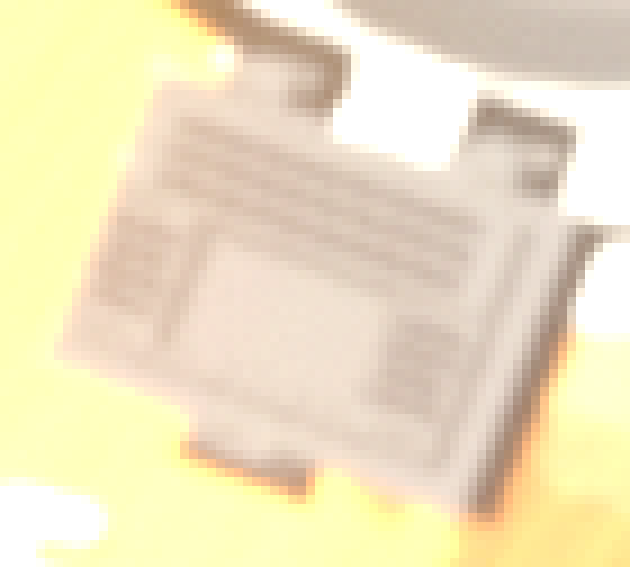

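```bash
cat > pf.py <<'E'
from fit import *
from scipy.optimize import least_squares
F=[("top",(46,-65,-10),(115,48)),("top",(46,65,-10),(142,487)),
("top",(-41,0,10),(408,None)),("top",(0,-30,10),(283,None)),("top",(0,30,10),(298,None)),
("top",(60,-35,-10),(45,158)),("top",(60,35,-10),(60,400)),("top",(-57,0,10),(461,270)),
("top",(-36,-30,-10),(362,None)),("top",(-36,30,-10),(375,None)),
("scene",(46,65,-10),(158,86)),("scene",(46,-65,-10),(585,228)),("scene",(-46,-65,-10),(470,512))]
O={"top":(220,188,8),"scene":(330,165,9)}
def res(p,det=False):
    Rm=R(np.radians(p[3]),np.radians(p[4]));out=[]
    for c,b,(X,Y) in F:
        u,v=pix(c,Rm@(np.array(b)/1000)+p[:3]/1000)[0];u0,v0,k=O[c]
        if X is not None:out.append(u-(u0+X/k-.5))
        if Y is not None:out.append(v-(v0+Y/k-.5))
    out.append((p[4]-35)/1.)
    return np.array(out)
r=least_squares(res,[560,56,155,4,35],loss="soft_l1")
print(r.x.round(1),res(r.x).round(1),r.cost)
np.save("pose.npy",r.x)
p=r.x;Rm=R(np.radians(p[3]),np.radians(p[4]));t=p[:3]/1000
for n,b in dict(grip=(-41,0,0),tab=(-57,0,10),pivot=(50,0,-12),scoop=(-18,0,-10)).items():print(n,(Rm@(np.array(b)/1e3)+t).round(4))
for c,(v0,v1,u0,u1) in {"top":(188,256,220,285),"scene":(165,228,330,400)}.items():
    k=O[c][2];im=np.load(f"im_{c}.npy")[v0:v1,u0:u1].astype(float);im=(np.clip(im/(90 if c=="top" else 130),0,1)**.6*255).astype(np.uint8)
    im=cv2.resize(im,None,fx=k,fy=k,interpolation=cv2.INTER_NEAREST).copy()
    for bx in parts(25,58)+[box(-36,0,-30,30,-10,10)]:
        q=(pix(c,bx@Rm.T+t)+.5-[u0,v0])*k
        for i in range(8):
            for j in range(i):
                if bin(i^j).count("1")==1:cv2.line(im,tuple(q[i].astype(int).tolist()),tuple(q[j].astype(int).tolist()),(255,0,0),1)
    cv2.imwrite(f"pics/pf_{c}.png",im[:,:,::-1])
E
python3 pf.py
```

```text
[561.2  59.1 138.    4.1  34.7] [-2.1  1.4 -0.8  1.   0.8 -0.2  0.3  2.2 -0.3  2.8 -1.1 -0.   0.4 -0.7
  0.1  0.7 -0.9  0.4 -0.7  0.2  2.  -0.3] 9.444134289653846
grip [0.5636 0.0254 0.1147]
tab [0.565  0.0066 0.1138]
pivot [0.5578 0.1069 0.1566]
scoop [0.5619 0.05   0.1195]
```

View pics/pf_top.png

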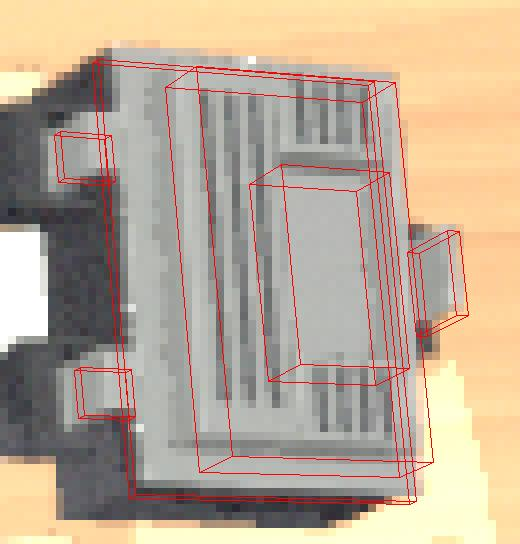

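View pics/pf_scene.png

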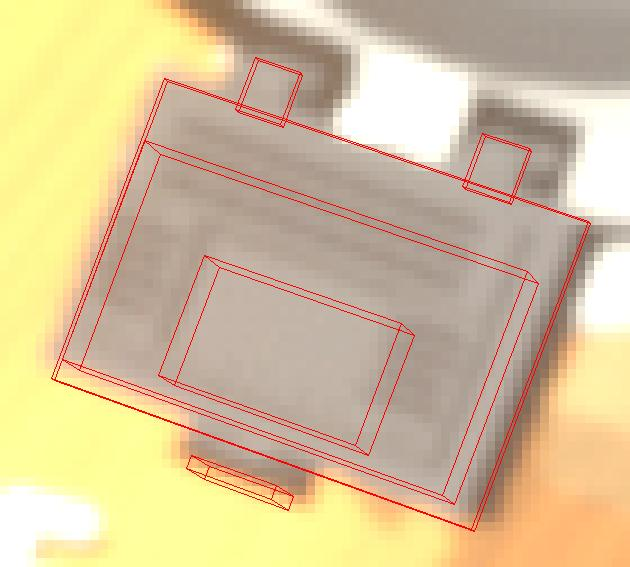

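```bash
python3 - <<'E'
s=open("pf.py").read()
a=s.index('("scene",(46,65');b=s.index(']\nO=')
s=s[:a]+'''("top",(0,-30,10),(None,165)),("top",(0,30,10),(None,362)),
("scene",(0,30,10),(205,235)),("scene",(0,-30,10),(388,293)),("scene",(-36,30,10),(178,348)),("scene",(-36,-30,10),(368,408))'''+s[b:]
s=s.replace("    out.append((p[4]-35)/1.)","    n=Rm[:,2];out.append((n@(np.array([554.5,68.4,173.2])-p[:3])-10)/2)\n    out.append((p[4]-35)/1.)")
open("pf.py","w").write(s)
E
python3 pf.py
```

```text
[559.5  58.1 150.9   4.7  35. ] [-2.8  0.7 -0.8  0.7  0.7 -0.5  0.3  1.6 -0.9  2.6 -1.4 -0.1 -0.4 -1.
  0.1 -0.8 -0.3 -0.8 -1.2  1.1 -0.1 -2.8 -0.2 -1.7  0.8  1.1 -0. ] 12.612150820509529
grip [0.5622 0.0246 0.1274]
tab [0.5638 0.0059 0.1264]
pivot [0.5555 0.1058 0.1698]
scoop [0.5602 0.0491 0.1324]
```

View pics/pf_top.png

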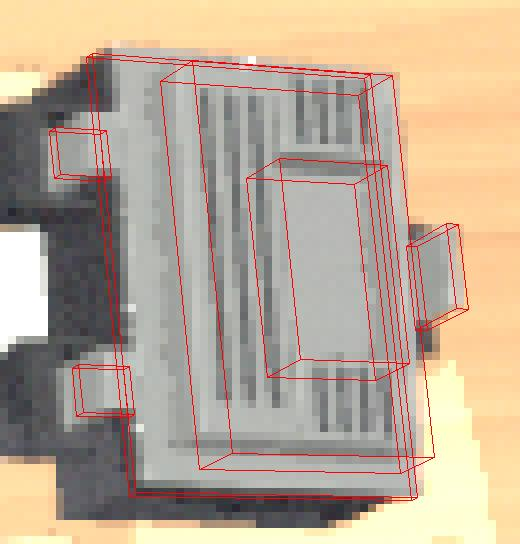

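View pics/pf_scene.png

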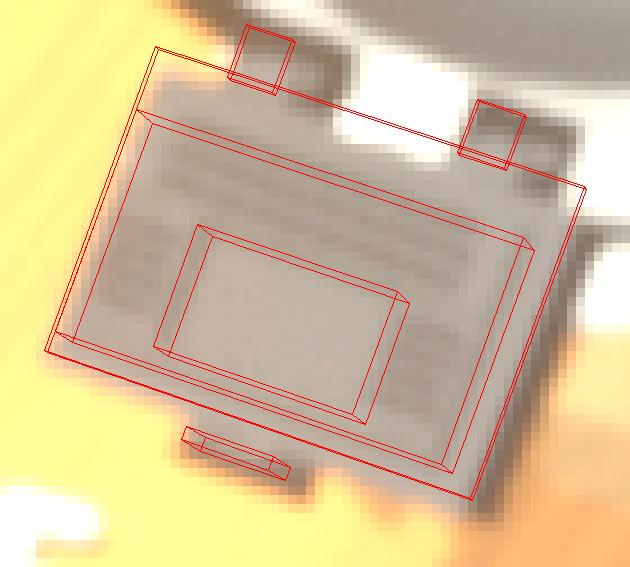

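```bash
python3 - <<'E'
s=open("pf.py").read()
a=s.index('F=[');b=s.index('\nO=')
s=s[:a]+'''PF,PB=-51,41
F=[("top",(PB,-65,-10),(113,48)),("top",(PB,65,-10),(140,486)),("top",(PF,65,-10),(418,494)),("top",(PF,-65,-10),(397,72)),
("top",(-41,0,10),(407,None)),("top",(0,-30,10),(282,None)),("top",(0,30,10),(295,None)),
("top",(60,-35,-10),(45,158)),("top",(60,35,-10),(61,398)),("top",(-57,0,10),(461,270)),
("top",(0,-30,10),(None,163)),("top",(0,30,10),(None,362)),
("scene",(0,30,10),(203,237)),("scene",(0,-30,10),(392,298)),("scene",(-36,30,10),(170,345)),("scene",(-36,-30,10),(370,412)),
("scene",(PF,65,-10),(60,355)),("scene",(PF,-65,-10),(470,515)),("scene",(PB,65,-10),(158,84))]'''+s[b:]
s=s.replace("parts(25,58)+","[box(PF,PB,-65,65,-14,-10)]+parts(25,58)[1:]+")
open("pf.py","w").write(s)
E
python3 pf.py
```

```text
[560.5  59.7 149.6   3.7  34.9] [-0.7  0.3  0.3  0.3  0.7  0.4 -1.5  0.4  0.2 -0.7 -0.2  1.3 -1.6  1.5
 -1.9 -0.7 -0.3 -0.8 -0.5  0.1 -1.4  1.1 -0.5 -1.4 -0.  -1.6  0.4 -1.8
  1.1 -0.5  0.4  0.2 -2.4  2.1 -0.1] 13.579136166414193
grip [0.5627 0.0261 0.1262]
tab [0.5639 0.0073 0.1253]
pivot [0.5575 0.1074 0.1684]
scoop [0.5611 0.0506 0.1312]
```

View pics/pf_top.png

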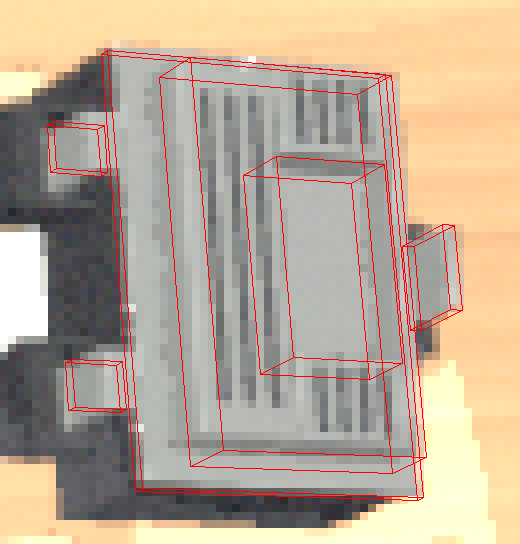

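View pics/pf_scene.png

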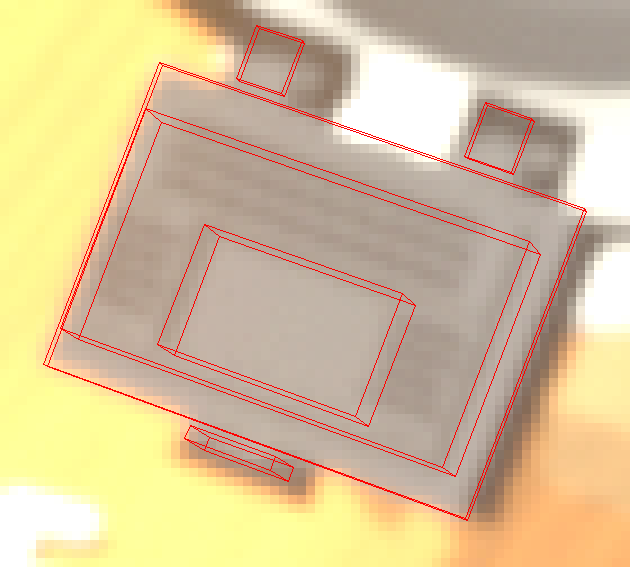

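```bash
python3 - <<'E'
from h import *
for n,a,b in(("pivot",(377.4,175.1),(224.4,223.6)),("scoop",(360.4,201.5),(261.5,220.)),("mid",(367.1,196.4),(253.1,219.6)),("spanner",(292,217.7),(280.7,308.7)),("oil",(239.6,368.3),(475,224.3)),("tray",(337.1,327.1),(370.5,204.2))):print(n,*tri(a,b))
# tray corners from image at z=.028
im=np.load("im_top.npy")[140:300,320:510];cv2.imwrite("pics/tray.png",cv2.resize(im,None,fx=4,fy=4)[:,:,::-1])
W=cloud("top",np.load("d_top.npy"))
m=(W[...,2]>.016)&(W[...,2]<.045)&(abs(W[...,0]-.63)<.17)&(abs(W[...,1]+.22)<.15)
P=W[m][:,:2];P=P[P[:,0]>.49]
print(P.min(0),P.max(0),np.percentile(P,[1,99],axis=0),cv2.minAreaRect((P*1000).astype(np.float32)))
E
```

```text
pivot [0.55911888 0.12812438 0.15301154] 0.004196504002825255
scoop [0.5625006  0.04002387 0.14203077] 0.0011398989356669867
mid [0.56694194 0.06166458 0.14105195] 0.0018683803160641772
spanner [ 0.36899626  0.01034036 -0.00424229] 0.0026309319048764216
oil [ 0.54242164 -0.46233678  0.10350533] 0.0035217416860596593
tray [ 0.63855204 -0.22560432 -0.01611925] 0.0054792127681092305
[ 0.49014118 -0.34117928] [ 0.76965435 -0.11561803] [[ 0.49110105 -0.33930401]
 [ 0.76651311 -0.11819202]] ((626.74267578125, -227.3848876953125), (209.04441833496094, 274.1948547363281), 85.64474487304688)
```

View pics/tray.png

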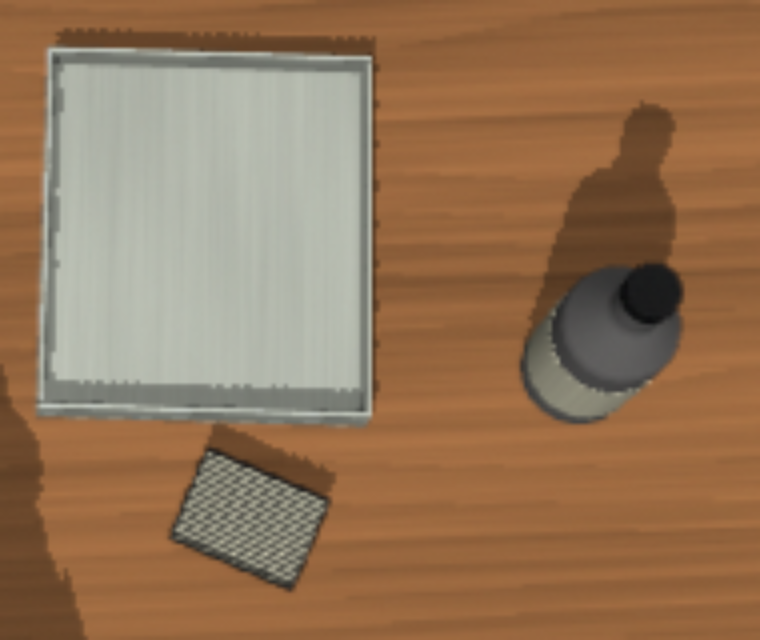

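```bash
cat >> h.py <<'E'
from scipy.spatial.transform import Rotation as Ro
def Rc(yaw=3.5,tilt=35):
    y,t=np.radians([yaw,tilt]);cx=np.array([-np.sin(y)*np.cos(t),np.cos(y)*np.cos(t),np.sin(t)])
    cy=np.array([-np.cos(y),-np.sin(y),0]);return np.c_[cx,cy,np.cross(cx,cy)]
def Rtool(yaw=3.5,tilt=35):
    C=Rc(yaw,tilt);return np.c_[C[:,1],C[:,0],-C[:,2]]
def state():
    o=bot.get_obs();w=o["tool_rot"];return o,np.array(o["eef_pos"]),Ro.from_quat([w[1],w[2],w[3],w[0]]).as_matrix()
def go(p,Rt):
    o,e,Rn=state()
    rv=np.degrees(Ro.from_matrix(Rn.T@Rt).as_rotvec());dw=np.array(p)-e
    print("t",round(o["t"],2),"tcp",e.round(4),"F",o["contact_force"].round(1),"M",o["torque"].round(2),"w",round(o["gripper_width"],3))
    print("dworld mm",(dw*1e3).round(1),"| in tool now",(Rn.T@dw*1e3).round(1),"| turn deg",rv.round(2),"| in tool after turn",(Rt.T@dw*1e3).round(1))
E
python3 - <<'E'
from h import *
q=[]
for u,v in((332.2,152.2),(413,154),(413,243.5),(329.5,241.2)):
    o,d=ray("top",u-.5,v-.5);s=(.028-o[2])/d[2];q.append((o+s*d)[:2])
q=np.array(q);print(q.round(3),q.mean(0),np.linalg.norm(q-np.roll(q,1,0),axis=1))
C=Rc();mid=np.array([.5605,.058,.1515]);grip=mid+C@[-.041,0,0];print("grip",grip,"C",C.round(3).tolist())
Rt=Rtool();pre=grip+C@[-.004,0,.06];print("pre",pre)
go(pre,Rt)
E
```

```text
[[ 0.767 -0.134]
 [ 0.753 -0.342]
 [ 0.517 -0.324]
 [ 0.532 -0.116]] [ 0.64232271 -0.22888796] [0.23585378 0.20903828 0.23689846 0.20904654]
grip [0.56255033 0.02447741 0.12798337] C [[-0.05, -0.998, 0.035], [0.818, -0.061, -0.573], [0.574, 0.0, 0.819]]
pre [ 0.56485132 -0.01314348  0.17483818]
t 1.3 tcp [0.1929 0.6469 0.2313] F [-0.  -0.1  0.1] M [-0.03  0.03  0.01] w 1.004
dworld mm [ 372.  -660.   -56.4] | in tool now [-545.1 -526.2   56.5] | turn deg [-34.64   6.14 -19.47] | in tool after turn [-331.  -590.6 -344.6]
```

```bash
python3 -m jog '[[[0,0,-57],[0,0,0],-1],[[0,0,-57],[0,0,0],-1],[[0,0,-57],[0,0,0],-1],[[-36,-35,0],[0,0,0],-1],[[-36,-35,0],[0,0,0],-1],[[-36,-35,0],[0,0,0],-1],[[-36,-35,0],[0,0,0],-1],[[-36,-35,0],[0,0,0],-1],[[-36,-35,0],[0,0,0],-1],[[-36,-35,0],[0,0,0],-1],[[-36,-35,0],[0,0,0],-1],[[-36,-35,0],[0,0,0],-1]]' 20; python3 - <<'E'
from h import *
go([.5649,-.0131,.1748],Rtool())
E
```

```text
t: 2.8
eef_pos: [0.414, 0.2508, 0.4026]
tool_rot: [0.0, 0.144, 0.99, 0.0]
contact_force: [-0.2, 0.5, 0.2]
gripper_width: 1.001
t 2.8 tcp [0.414  0.2508 0.4026] F [-0.2  0.5  0.2] M [-0.01  0.01 -0.01] w 1.001
dworld mm [ 150.9 -263.9 -227.8] | in tool now [-220.  -209.9  227.7] | turn deg [-34.59   6.16 -19.47] | in tool after turn [-134.5 -353.9   30.2]
```

```bash
python3 -m jog '[[[-36,-35,0],[0,0,0],0],[[-36,-35,0],[0,0,0],0.06],[[-36,-35,0],[0,0,0],0.06],[[-36,-35,0],[0,0,0],0.06],[[-36,-35,0],[0,0,0],0.06],[[-36,-35,0],[0,0,0],0.06],[[0,0,0],[-8.65,1.54,-4.87],0.06],[[0,0,0],[-8.65,1.54,-4.87],0.06],[[0,0,0],[-8.65,1.54,-4.87],0.06],[[0,0,0],[-8.65,1.54,-4.87],0.06],[[0,0,0],[0,0,0],0.06]]'; python3 - <<'E'
from h import *
go([.5649,-.0131,.1748],Rtool())
E
```

```text
t: 4.18
eef_pos: [0.5601, -0.0135, 0.4005]
tool_rot: [-0.01, -0.026, 0.954, 0.3]
contact_force: [-0.2, 0.6, -0.5]
gripper_width: 0.469
t 4.17 tcp [ 0.5601 -0.0135  0.4005] F [-0.2  0.6 -0.5] M [-0.6  -0.03 -0.  ] w 0.469
dworld mm [   4.8    0.4 -225.7] | in tool now [  -5.7 -129.   185.2] | turn deg [-0.09 -0.   -0.4 ] | in tool after turn [  -4.8 -129.4  185. ]
```

```bash
python3 -m jog '[[[-1,-32,20],[0,0,-0.4],0.06],[[-1,-32,40],[0,0,0],0.06],[[-1,-32,40],[0,0,0],0.06],[[-1,-33,40],[0,0,0],0.06],[[-1,0,45],[0,0,0],0.06],[[0,0,0],[0,0,0],0.06]]'; python3 - <<'E'
from h import *
go([.5649,-.0131,.1748],Rtool())
for c,(v0,v1,u0,u1) in {"top":(150,270,180,340),"scene":(110,240,300,460)}.items():
    im,d=bot.read_camera(c);im=im[v0:v1,u0:u1];cv2.imwrite(f"pics/pre_{c}.png",cv2.resize(im,None,fx=4.5,fy=4.5,interpolation=cv2.INTER_CUBIC)[:,:,::-1])
E
```

```text
t: 4.92
eef_pos: [0.5643, -0.0058, 0.1749]
tool_rot: [-0.012, -0.034, 0.953, 0.301]
contact_force: [1.3, -0.3, 0.5]
gripper_width: 0.466
t 4.92 tcp [ 0.5643 -0.0058  0.1749] F [ 1.3 -0.3  0.5] M [-0.59 -0.08 -0.01] w 0.466
dworld mm [ 0.6 -7.3 -0.1] | in tool now [-0.1 -6.1 -4.2] | turn deg [ 0.02 -0.45  0.46] | in tool after turn [-0.1 -6.1 -4.2]
```

View pics/pre_top.png

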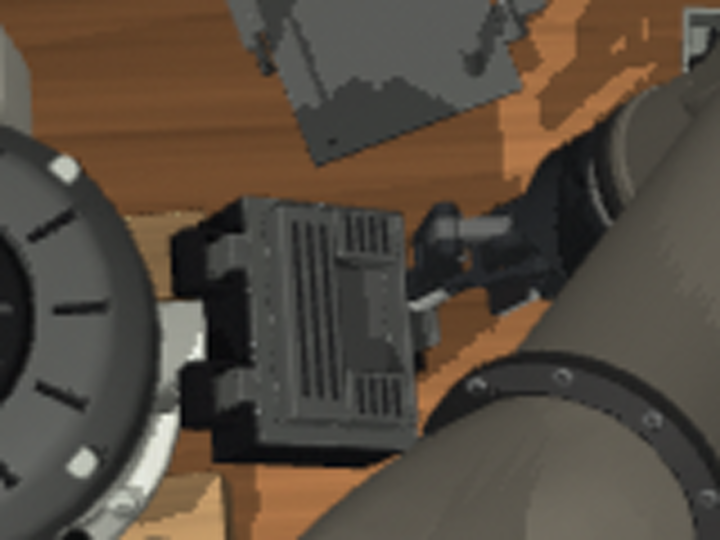

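View pics/pre_scene.png

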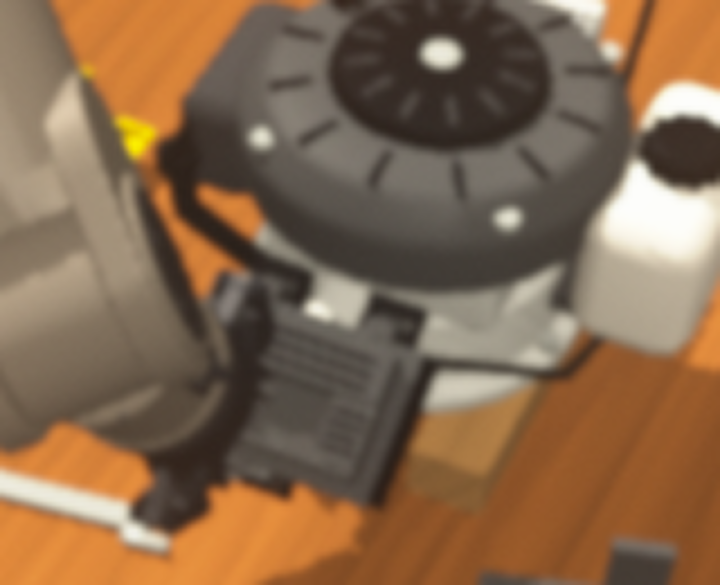

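```bash
python3 - <<'E'
from h import *
o,e,R=state()
for s in(-1,1):
    for back in(0,.03):
        P=e+R@[0,s*.02,-back]
        print(s,back,P.round(3),((pix("top",P)+.5-[180,150])*4.5).round(0),((pix("scene",P)+.5-[300,110])*4.5).round(0))
    
W=cloud("top",bot.read_camera("top")[1])
for (X,Y) in((425,300),(440,215),(480,225)):
    print(W[150+int(Y/4.5),180+int(X/4.5)].round(3))
E
```

```text
-1 0 [ 0.568 -0.026  0.166] [[494. 291.]] [[229. 467.]]
-1 0.03 [ 0.569 -0.043  0.191] [[526. 275.]] [[216. 459.]]
1 0 [0.565 0.007 0.189] [[426. 287.]] [[255. 397.]]
1 0.03 [ 0.566 -0.01   0.214] [[457. 271.]] [[243. 387.]]
[0.556 0.007 0.2  ]
[ 0.573 -0.007  0.289]
[ 0.564 -0.026  0.294]
```

```bash
python3 -m jog '[[[0,-6,10],[0,0,0],0.06],[[0,0,15],[0,0,0],0.06],[[0,0,12],[0,0,0],0.06],[[0,0,6],[0,0,0],0.06],[[0,0,4],[0,0,0],0.06],[[0,0,4],[0,0,0],0.06],[[0,0,0],[0,0,0],0.06]]'; python3 - <<'E'
from h import *
C=Rc();grip=np.array([.5625,.0245,.128])
go(grip+C@[-.004,0,-.006],Rtool())
for c,(v0,v1,u0,u1) in {"top":(170,260,200,320),"scene":(110,240,300,460)}.items():
    im,d=bot.read_camera(c);im=im[v0:v1,u0:u1];k=4.5 if c=="scene" else 6;cv2.imwrite(f"pics/in_{c}.png",cv2.resize(im,None,fx=k,fy=k,interpolation=cv2.INTER_CUBIC)[:,:,::-1])
E
```

```text
t: 5.95
eef_pos: [0.5644, 0.0145, 0.1315]
tool_rot: [-0.008, -0.033, 0.953, 0.3]
contact_force: [-0.7, 0.8, 0.4]
gripper_width: 0.474
t 5.95 tcp [0.5644 0.0145 0.1315] F [-0.7  0.8  0.4] M [-0.58 -0.01 -0.02] w 0.474
dworld mm [ -1.9  10.2 -10.7] | in tool now [ 1.3  2.3 14.6] | turn deg [-0.03 -0.03  0.4 ] | in tool after turn [ 1.3  2.3 14.6]
```

View pics/in_top.png

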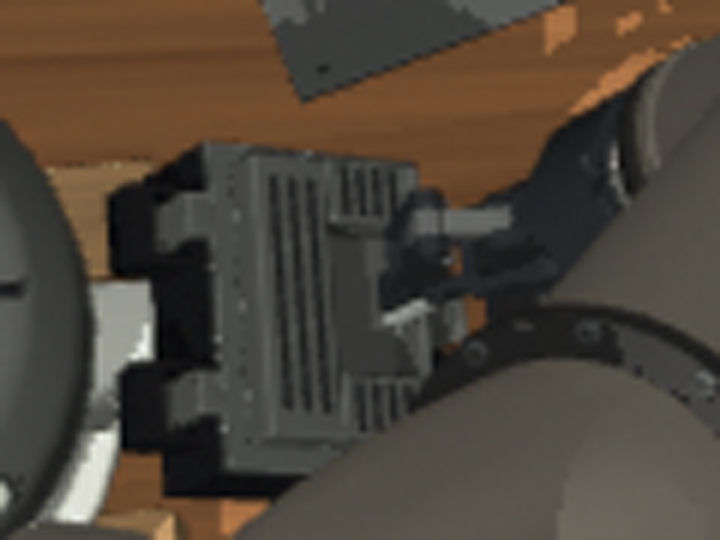

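View pics/in_scene.png

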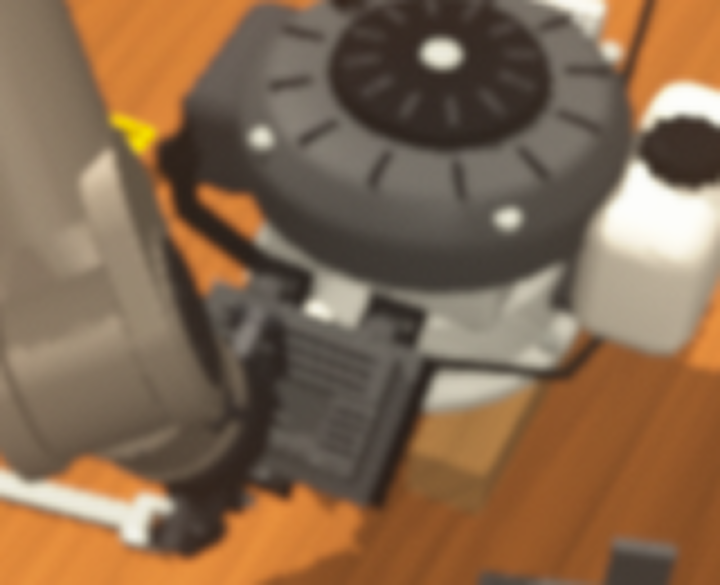

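```bash
python3 - <<'E'
from h import *
o,e,R=state()
for y in(20,34.5,-20,-34.5):
  for x in(-11,11):
    P=e+R@[x/1e3,y/1e3,-.003];print(y,x,((pix("top",P)+.5-[200,170])*6).round(0))
d=bot.read_camera("top")[1];W=cloud("top",d)
for X,Y in((385,290),(395,290),(405,290),(395,280),(390,318),(400,315),(365,300)):print(X,Y,W[170+Y//6,200+X//6].round(3))
E
```

```text
20 -11 [[399. 272.]]
20 11 [[404. 326.]]
34.5 -11 [[366. 270.]]
34.5 11 [[372. 325.]]
-20 -11 [[488. 277.]]
-20 11 [[493. 331.]]
-34.5 -11 [[519. 279.]]
-34.5 11 [[525. 333.]]
385 290 [0.564 0.033 0.159]
395 290 [0.55  0.027 0.208]
405 290 [0.551 0.022 0.204]
395 280 [0.557 0.027 0.202]
390 318 [0.552 0.032 0.156]
400 315 [0.554 0.029 0.157]
365 300 [0.567 0.046 0.129]
```

```bash
python3 -m jog '[[[0,3,0],[0,0,0],0.06],[[0,0,3],[0,0,0],0.06],[[0,0,3],[0,0,0],0.06],[[0,0,3],[0,0,0],0.06],[[0,0,2],[0,0,0],0.06],[[0,0,0],[0,0,0],0.06]]'; python3 - <<'E'
from h import *
C=Rc();grip=np.array([.5625,.0245,.128])
go(grip+C@[-.001,0,-.006],Rtool())
E
```

```text
t: 6.85
eef_pos: [0.5637, 0.0233, 0.1241]
tool_rot: [-0.009, -0.033, 0.953, 0.3]
contact_force: [0.3, 0.6, 0.9]
gripper_width: 0.467
t 6.85 tcp [0.5637 0.0233 0.1241] F [0.3 0.6 0.9] M [-0.6  -0.02 -0.03] w 0.467
dworld mm [-1.4  3.8 -1.6] | in tool now [1.1 2.3 3.5] | turn deg [-0.02 -0.05  0.39] | in tool after turn [1.2 2.3 3.5]
```

```bash
for i in 1; do python3 -m jog '[[[0,0,1.5],[0,0,0],0.06],[[0,0,1.5],[0,0,0],0.06],[[0,0,0],[0,0,0],0.06]]'; done
```

```text
t: 7.22
eef_pos: [0.5637, 0.025, 0.1217]
tool_rot: [-0.008, -0.033, 0.953, 0.3]
contact_force: [0.2, 0.2, -0.8]
gripper_width: 0.47
```

```bash
python3 -m jog '[[[0,0,0],[0,0,0],0.25],[[0,0,0],[0,0,0],0.36],[[0,0,0],[0,0,0],0.36],[[0,0,0],[0,0,0],0.36]]' 30; python3 -m jog '[[[0,0,0],[0,0,0],0.44],[[0,0,0],[0,0,0],0.5],[[0,0,0],[0,0,0],0.5]]' 30
```

```text
t: 7.72
eef_pos: [0.5638, 0.0248, 0.1218]
tool_rot: [-0.008, -0.033, 0.953, 0.3]
contact_force: [-0.2, -1.1, -0.6]
gripper_width: 0.322
t: 8.1
eef_pos: [0.5639, 0.0245, 0.1218]
tool_rot: [-0.008, -0.032, 0.953, 0.3]
contact_force: [0.0, -2.5, 0.9]
gripper_width: 0.251
```

```bash
python3 -m jog '[[[0,1,0],[0,0,0],0.56],[[0,1,0],[0,0,0],0.62],[[0,1,0],[0,0,0],0.68],[[0,0,0],[0,0,0],0.68]]' 35
```

```text
t: 8.6
eef_pos: [0.5638, 0.0269, 0.1236]
tool_rot: [-0.008, -0.032, 0.953, 0.3]
contact_force: [0.6, -4.0, 1.4]
gripper_width: 0.165
```

```bash
python3 -m jog '[[[0,0.5,0],[0,0,0],0.8],[[0,0.5,0],[0,0,0],1],[[0,0,0],[0,0,0],1],[[0,0,0],[0,0,0],1]]' 35; python3 - <<'E'
from h import *
im,d=bot.read_camera("top")
im=im[170:260,200:320];cv2.imwrite("pics/pinch_top.png",cv2.resize(im,None,fx=6,fy=6,interpolation=cv2.INTER_CUBIC)[:,:,::-1])
go([0,0,0],Rtool())
E
```

```text
t: 9.1
eef_pos: [0.5638, 0.0271, 0.1238]
tool_rot: [-0.008, -0.032, 0.954, 0.3]
contact_force: [1.3, -6.2, 1.5]
gripper_width: 0.126
t 9.15 tcp [0.5638 0.027  0.1238] F [ 0.8 -5.3  1.3] M [-1.44  0.01 -0.31] w 0.125
dworld mm [-563.8  -27.  -123.8] | in tool now [564.8 -61.5 105.5] | turn deg [-0.13  0.04  0.32] | in tool after turn [564.4 -64.9 105.7]
```

View pics/pinch_top.png

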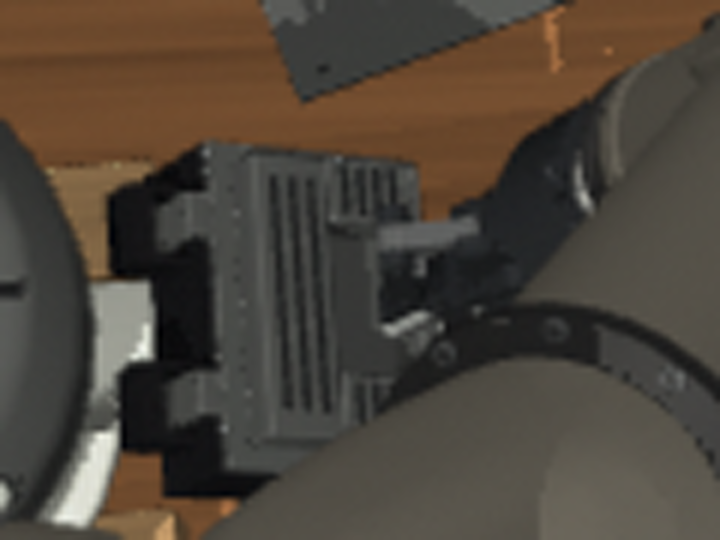

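```bash
python3 - <<'E'
from h import *
C=Rc();mid=np.array([.5605,.058,.1515])
for b in((50,-12),(56,-12),(60,-12),(56,-20),(56,-30),(60,-40)):
    P=mid+C@(np.array([b[0],0,b[1]])/1e3);print(b,pix("top",P).round(1),pix("scene",P).round(1))
print("want (224.4,223.6) (377.4,175.1)")
for c in I:
    bot.read_camera(c)
    for n in("pivot","seat"):
        for r in bot.landmark_of(c,n)[:2]:print(c,n,round(r["score"],2),r["xy"][0]*640,r["xy"][1]*480)
E
```

```text
(50, -12) [[231.7 220.6]] [[371.7 176.2]]
(56, -12) [[229.3 220.5]] [[372.5 174. ]]
(60, -12) [[227.7 220.4]] [[373.1 172.5]]
(56, -20) [[227.8 221.4]] [[373.1 174.6]]
(56, -30) [[225.9 222.5]] [[373.9 175.4]]
(60, -40) [[222.4 223.5]] [[375.1 174.8]]
want (224.4,223.6) (377.4,175.1)
scene pivot 0.94 373.69599999999997 176.112
top pivot 0.77 222.71999999999997 220.608
```

```bash
python3 - <<'E'
from h import *
im=np.load("im_top.npy");a=cv2.resize(im[98:190,220:310],None,fx=6,fy=6,interpolation=cv2.INTER_CUBIC)
im=np.load("im_scene.npy");b=cv2.resize(im[225:315,395:495],None,fx=6,fy=6,interpolation=cv2.INTER_CUBIC)
a=(np.clip(a/110.,0,1)**.7*255).astype(np.uint8);b=(np.clip(b/150.,0,1)**.7*255).astype(np.uint8)
cv2.imwrite("pics/big_t.png",a[:,:,::-1]);cv2.imwrite("pics/big_s.png",b[:,:,::-1])
im=np.load("im_scene.npy");b=cv2.resize(im[115:165,275:340],None,fx=9,fy=9,interpolation=cv2.INTER_CUBIC);cv2.imwrite("pics/yel_s.png",b[:,:,::-1])
E
```

```text
(no output)
```

View pics/big_t.png

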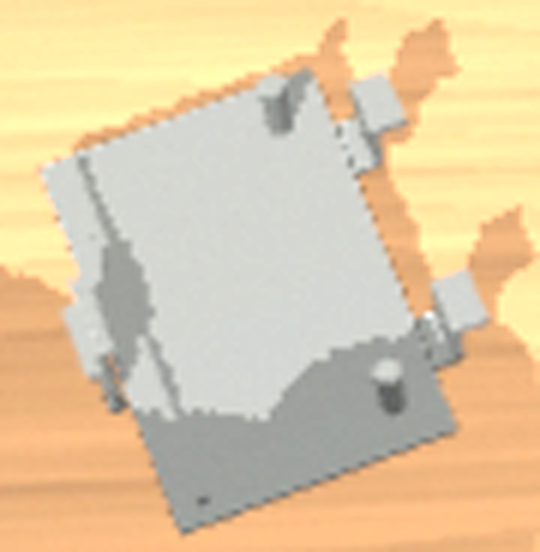

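View pics/big_s.png

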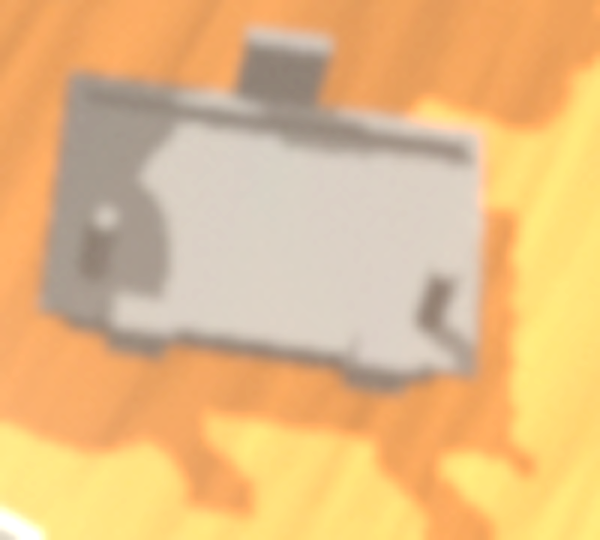

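View pics/yel_s.png

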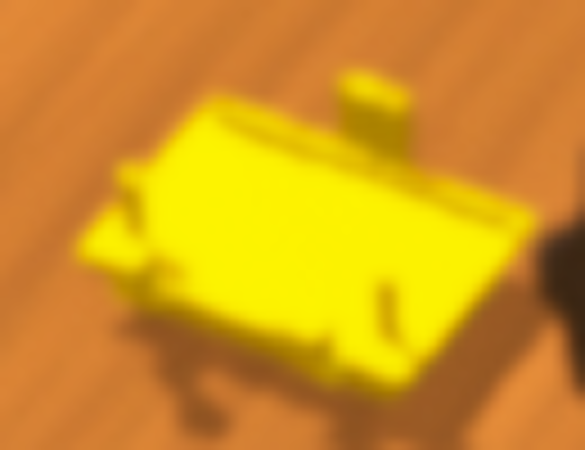

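```bash
python3 - <<'E'
from h import *
W=cloud("top",np.load("d_top.npy"))
def s(n,X,Y,fx=6,o=(220,98),r=1):
    u=o[0]+X/fx;v=o[1]+Y/fx;P=W[int(v)-r:int(v)+r+1,int(u)-r:int(u)+r+1].reshape(-1,3);print(n,np.nanmedian(P,0).round(4),P[:,2].max().round(4))
s("plate",220,250);s("plate",250,350);s("plate",300,200);s("lug1",375,100);s("lug2",460,300);s("tab",85,335);s("leg1",278,85,r=0);s("leg2",388,370,r=0)
# corners
for n,X,Y in(("c1",45,165),("c2",310,72),("c3",455,430),("c4",182,530)):
    o,d=ray("top",220+X/6-.5,98+Y/6-.5);k=(.03-o[2])/d[2];print(n,(o+k*d).round(4))
for n,X,Y in(("l1a",350,85),("l1b",390,75),("l1c",405,120),("l2",440,280),("l2",472,270),("l2",488,320)):
    o,d=ray("top",220+X/6-.5,98+Y/6-.5);k=(.045-o[2])/d[2];print(n,(o+k*d).round(4))
E
```

```text
plate [0.8086 0.0606 0.0334] 0.0408
plate [0.7611 0.0492 0.0316] 0.0362
plate [0.8308 0.024  0.0318] nan
lug1 [ 0.8604 -0.0104  0.0663] 0.0714
lug2 [ 0.7667 -0.0429  0.0676] 0.0709
tab [0.7634 0.1158 0.0519] 0.0773
leg1 [0.8636 0.0297 0.0748] 0.0748
leg2 [ 0.738  -0.0119  0.0682] 0.0682
c1 [0.8522 0.1359 0.03  ]
c2 [0.8906 0.0197 0.03  ]
c3 [ 0.7232 -0.038   0.03  ]
c4 [0.6837 0.0794 0.03  ]
l1a [0.8768 0.0015 0.045 ]
l1b [ 0.8807 -0.0159  0.045 ]
l1c [ 0.8595 -0.0218  0.045 ]
l2 [ 0.7856 -0.0344  0.045 ]
l2 [ 0.7896 -0.0483  0.045 ]
l2 [ 0.7666 -0.0543  0.045 ]
```

```bash
python3 -m jog '[[[0,0.66,-1.85],[1.1,0,0],1],[[0,1.32,-3.7],[2.2,0,0],1],[[0,1.32,-3.7],[2.2,0,0],1],[[0,0,0],[0,0,0],1]]' 40;  python3 - <<'E'
from h import *
go([.5638,.027,.1238],Rtool())
E
```

```text
t: 9.95
eef_pos: [0.5633, 0.0249, 0.1332]
tool_rot: [-0.007, -0.033, 0.967, 0.252]
contact_force: [0.7, -5.8, -2.8]
gripper_width: 0.108
t 9.95 tcp [0.5633 0.0249 0.1332] F [ 0.7 -5.8 -2.8] M [-2.11 -0.2  -0.04] w 0.108
dworld mm [ 0.5  2.1 -9.4] | in tool now [-0.6 -2.8  9.2] | turn deg [-5.75 -0.03  0.43] | in tool after turn [-0.6 -3.7  8.9]
```

```bash
python3 - <<'E'
from h import *
for c,(v0,v1,u0,u1) in {"top":(170,260,200,320),"scene":(130,240,310,450)}.items():
    im,d=bot.read_camera(c);im=im[v0:v1,u0:u1].astype(float);im=(np.clip(im/130,0,1)**.7*255).astype(np.uint8);k=5 if c=="scene" else 6;cv2.imwrite(f"pics/sw_{c}.png",cv2.resize(im,None,fx=k,fy=k,interpolation=cv2.INTER_CUBIC)[:,:,::-1])
E
```

```text
(no output)
```

View pics/sw_top.png

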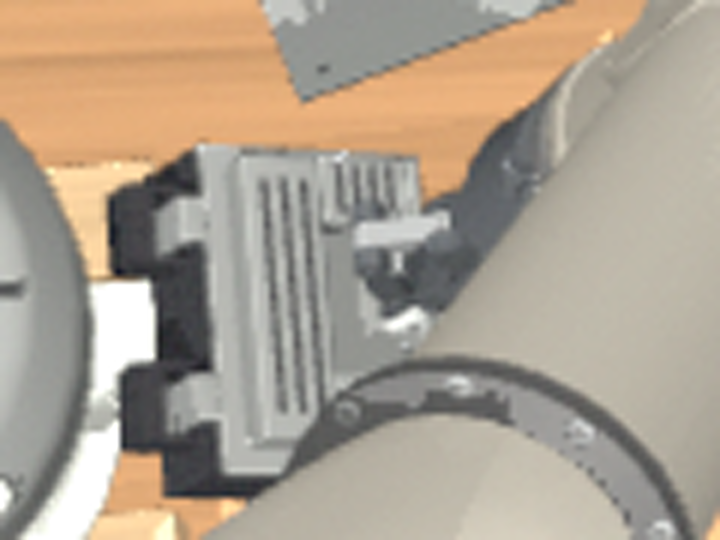

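View pics/sw_scene.png

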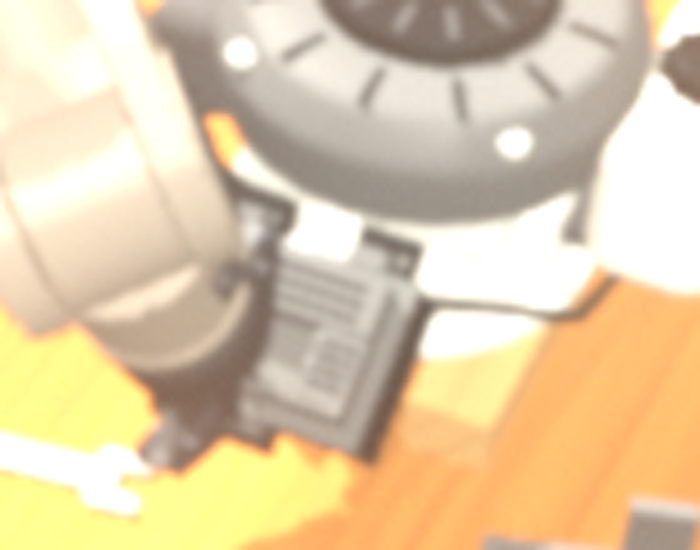

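```bash
python3 -m jog '[[[0,1.32,-3.7],[2.2,0,0],1],[[0,1.32,-3.7],[2.2,0,0],1],[[0,1.32,-3.7],[2.2,0,0],1],[[0,0,0],[0,0,0],1]]';  python3 - <<'E'
from h import *
go([.5638,.027,.1238],Rtool())
E
```

```text
t: 10.55
eef_pos: [0.5628, 0.0236, 0.1449]
tool_rot: [-0.005, -0.034, 0.98, 0.196]
contact_force: [-0.4, -6.5, -3.6]
gripper_width: 0.112
t 10.55 tcp [0.5628 0.0236 0.1449] F [-0.4 -6.5 -3.6] M [-2.27  0.12  0.03] w 0.112
dworld mm [  1.    3.4 -21.1] | in tool now [-1.2 -5.1 20.7] | turn deg [-12.38  -0.08   0.44] | in tool after turn [-1.2 -9.4 19.2]
```

```bash
python3 -m jog '[[[0,1.32,-3.8],[2.2,0,0],1],[[0,1.32,-3.8],[2.2,0,0],1],[[0,1.32,-3.8],[2.2,0,0],1],[[0,1.32,-3.8],[2.2,0,0],1],[[0,1.2,-3.7],[2.1,0,0],1],[[0,0,0],[0,0,0],1]]';  python3 - <<'E'
from h import *
go([.5638,.027,.1238],Rtool())
for c,(v0,v1,u0,u1) in {"top":(170,260,200,320),"scene":(130,240,310,450)}.items():
    im,d=bot.read_camera(c);im=im[v0:v1,u0:u1].astype(float);im=(np.clip(im/130,0,1)**.7*255).astype(np.uint8);k=5 if c=="scene" else 6;cv2.imwrite(f"pics/sw2_{c}.png",cv2.resize(im,None,fx=k,fy=k,interpolation=cv2.INTER_CUBIC)[:,:,::-1])
E
```

```text
t: 11.3
eef_pos: [0.5624, 0.0244, 0.165]
tool_rot: [-0.003, -0.034, 0.994, 0.103]
contact_force: [-1.3, -5.7, -4.4]
gripper_width: 0.112
t 11.3 tcp [0.5624 0.0244 0.165 ] F [-1.3 -5.7 -4.4] M [-1.77  0.21 -0.12] w 0.112
dworld mm [  1.4   2.6 -41.2] | in tool now [-1.5 -6.  40.8] | turn deg [-23.19  -0.08   0.45] | in tool after turn [ -1.6 -21.6  35.2]
```

View pics/sw2_top.png

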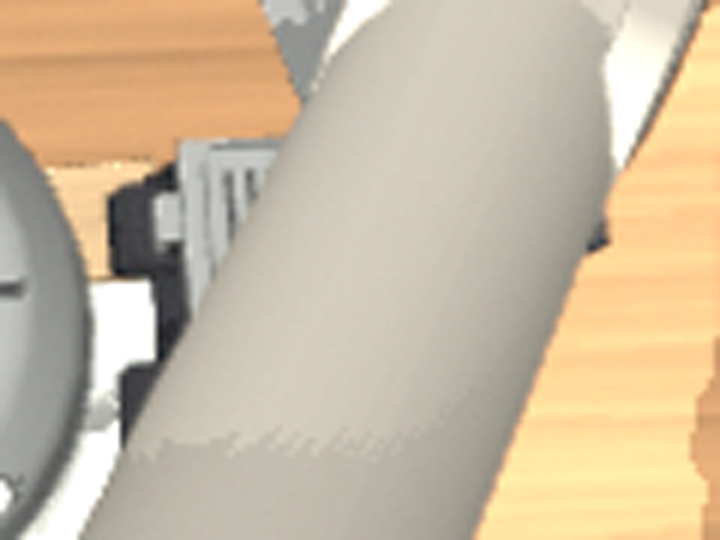

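View pics/sw2_scene.png

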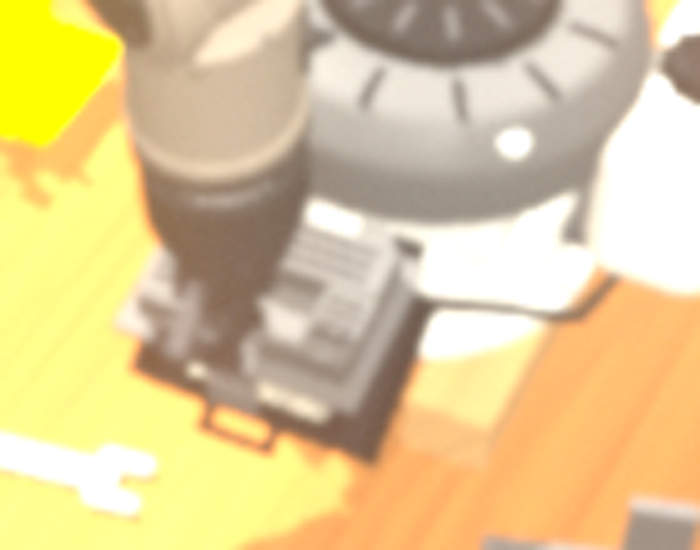

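```bash
python3 -m jog '[[[0,-1.7,0],[0,0,0],1],[[0,-1.7,0],[0,0,0],1],[[0,-1.7,0],[0,0,0],1],[[0,-1.7,0],[0,0,0],1],[[0,0,0],[0,0,0],1]]';  python3 - <<'E'
from h import *
go([.5624,.0244,.165],Rtool(3.5,12))
E
```

```text
t: 12.02
eef_pos: [0.5642, 0.0179, 0.1639]
tool_rot: [-0.002, -0.034, 0.994, 0.104]
contact_force: [0.6, 0.7, -2.0]
gripper_width: 0.109
t 12.03 tcp [0.5642 0.0179 0.1639] F [ 0.6  0.7 -2. ] M [-0.3 -0.   0.1] w 0.109
dworld mm [-1.8  6.5  1.1] | in tool now [1.3 6.7 0.3] | turn deg [-0.01  0.14  0.38] | in tool after turn [1.3 6.7 0.3]
```

```bash
python3 -m jog '[[[0,-2.4,-4.6],[0,0,0],1],[[0,-2,-4.6],[0,0,0],1],[[0,-3.9,-9.2],[0,0,0],1],[[0,-3.9,-9.2],[0,0,0],1],[[0,0,0],[0,0,0],1]]';  python3 - <<'E'
from h import *
go([.5624,.0244,.165],Rtool(3.5,12))
E
```

```text
t: 12.65
eef_pos: [0.5659, -0.0008, 0.1894]
tool_rot: [-0.001, -0.033, 0.994, 0.104]
contact_force: [-0.7, -0.3, -1.3]
gripper_width: 0.112
t 12.65 tcp [ 0.5659 -0.0008  0.1894] F [-0.7 -0.3 -1.3] M [-0.26 -0.02 -0.01] w 0.112
dworld mm [ -3.5  25.2 -24.4] | in tool now [ 1.9 19.8 29.1] | turn deg [-0.04  0.26  0.33] | in tool after turn [ 1.9 19.7 29.2]
```

Force is now just the cover's weight, so it is free. I lift further, level it and move to the tray.

```bash
python3 -m jog '[[[0,-4,-15],[0,0,0],1],[[0,-10,-25],[0,0,0],1],[[0,-15,-35],[0,0,0],1],[[0,-15,-30],[4,0,0],1],[[0,-15,-20],[4,0,0],1],[[0,-15,-10],[4,0,0],1],[[0,0,0],[0,0,0],1]]';  python3 - <<'E'
from h import *
C=Rc(3.5,0);Tc=np.array([.642,-.229,0])
tcp=Tc+[0,0,.0525]+C@[-.041,0,-.0055]   # mid at 46.5 when resting -> +6mm
print("target",tcp);go(tcp,Rtool(3.5,0))
for c in I:
    im,d=bot.read_camera(c);np.save(f"d2_{c}.npy",d);np.save(f"im2_{c}.npy",im);cv2.imwrite(f"pics/lift_{c}.png",im[:,:,::-1])
E
```

```text
t: 13.52
eef_pos: [0.5717, -0.0977, 0.3098]
tool_rot: [0.003, -0.034, 0.999, 0.0]
contact_force: [0.3, -0.5, -1.4]
gripper_width: 0.107
target [ 0.64450299 -0.26992353  0.047     ]
t 13.53 tcp [ 0.5717 -0.0977  0.3098] F [ 0.3 -0.5 -1.4] M [-0.01  0.02 -0.04] w 0.107
dworld mm [  72.8 -172.2 -262.8] | in tool now [ -59.7 -176.7  263.1] | turn deg [-0.    0.31  0.36] | in tool after turn [ -62.2 -176.3  262.8]
```

View pics/lift_scene.png

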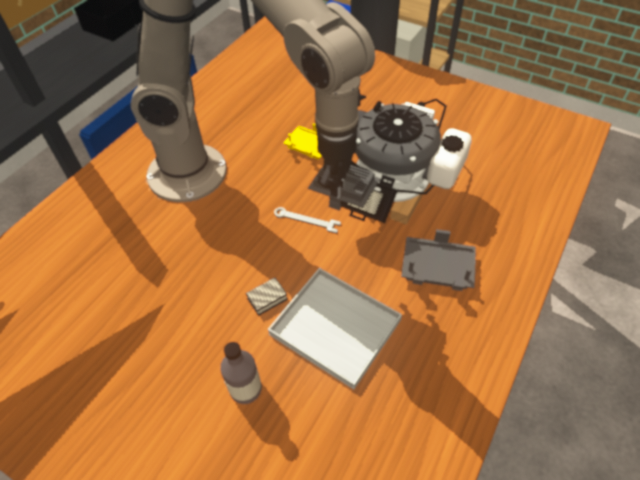

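View pics/lift_top.png

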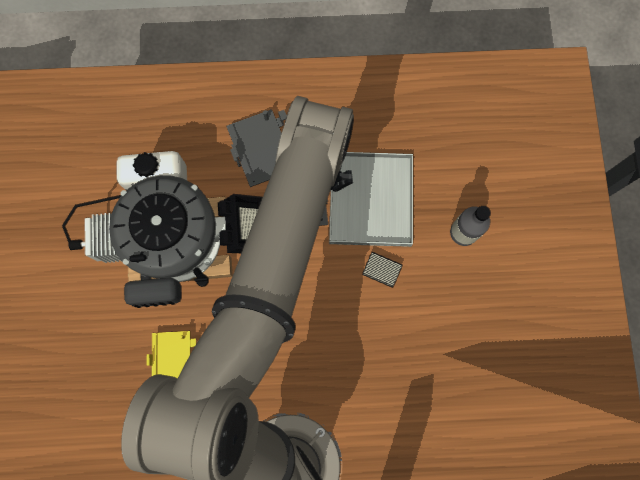

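```bash
python3 -m jog '[[[-8,-22,10],[0,0,0],1],[[-12,-35,30],[0,0,0],1],[[-12,-35,30],[0,0,0],1],[[-12,-35,30],[0,0,0],1],[[-12,-33,30],[0,0,0],1],[[-6,-17,30],[0,0,0],1],[[0,0,20],[0,0,0],1],[[0,0,0],[0,0,0],1],[[0,0,0],[0,0,0],1]]';  python3 - <<'E'
from h import *
go([.6445,-.2699,.047],Rtool(3.5,0))
for c,(v0,v1,u0,u1) in {"top":(100,260,300,480),"scene":(220,400,240,440)}.items():
    im,d=bot.read_camera(c);np.save(f"d3_{c}.npy",d);im=im[v0:v1,u0:u1].astype(float);im=(np.clip(im/200,0,1)**.8*255).astype(np.uint8);cv2.imwrite(f"pics/over_{c}.png",cv2.resize(im,None,fx=3.3,fy=3.3,interpolation=cv2.INTER_CUBIC)[:,:,::-1])
E
```

```text
t: 14.75
eef_pos: [0.6463, -0.2693, 0.1299]
tool_rot: [0.002, -0.034, 0.999, -0.0]
contact_force: [-0.2, -0.1, -0.9]
gripper_width: 0.11
t 14.75 tcp [ 0.6463 -0.2693  0.1299] F [-0.2 -0.1 -0.9] M [-0.06  0.04  0.05] w 0.11
dworld mm [ -1.8  -0.6 -82.9] | in tool now [ 2.2 -0.4 82.9] | turn deg [-0.01  0.28  0.41] | in tool after turn [ 1.8 -0.5 82.9]
```

View pics/over_scene.png

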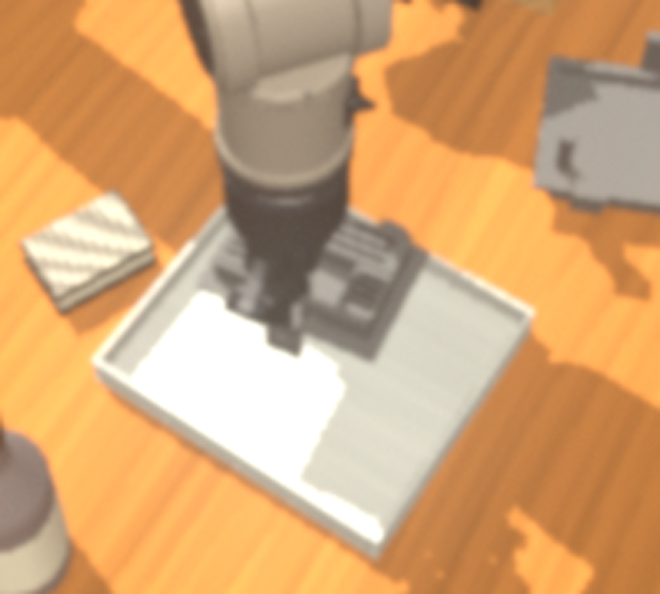

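View pics/over_top.png

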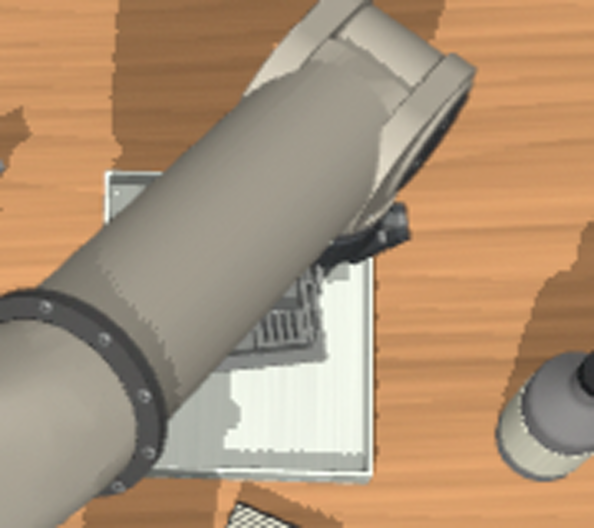

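```bash
python3 - <<'E'
from h import *
o,e,R=state()
mid=e+R@np.array([0,.041,-.0055]);print("mid",mid)
C=np.c_[R[:,1],R[:,0],-R[:,2]]
C=np.c_[R[:,1],R[:,0],np.cross(R[:,1],R[:,0])]
for b in((-51,65,-10),(-51,-65,-10),(41,-65,-10),(41,65,-10),(-41,-58,10),(-36,-30,10),(-54,0,10)):
    P=mid+C@(np.array(b)/1e3);print(b,P.round(3),((pix("top",P)[0]+.5-[300,100])*3.3).round(0),((pix("scene",P)[0]+.5-[240,220])*3.3).round(0))
W=cloud("scene",np.load("d3_scene.npy"))
for X,Y in((330,290),(340,250),(370,250),(355,300),(375,265),(390,285),(360,335),(410,255),(340,335)):
    print(X,Y,W[220+int(Y/3.3),240+int(X/3.3)].round(3))
E
```

```text
mid [ 0.64372142 -0.22877004  0.13594188]
(-51, 65, -10) [ 0.582 -0.284  0.126] [330. 358.] [197. 287.]
(-51, -65, -10) [ 0.712 -0.275  0.126] [305. 187.] [376. 363.]
(41, -65, -10) [ 0.706 -0.183  0.126] [180. 201.] [433. 252.]
(41, 65, -10) [ 0.576 -0.192  0.126] [202. 372.] [260. 182.]
(-41, -58, 10) [ 0.704 -0.266  0.146] [296. 188.] [373. 331.]
(-36, -30, 10) [ 0.676 -0.263  0.146] [294. 226.] [337. 308.]
(-54, 0, 10) [ 0.647 -0.283  0.146] [325. 263.] [282. 313.]
330 290 [ 0.662 -0.243  0.129]
340 250 [ 0.658 -0.224  0.148]
370 250 [ 0.675 -0.214  0.149]
355 300 [ 0.684 -0.252  0.149]
375 265 [ 0.682 -0.223  0.146]
390 285 [ 0.698 -0.229  0.142]
360 335 [ 0.697 -0.267  0.136]
410 255 [ 0.696 -0.196  0.131]
340 335 [ 0.683 -0.269  0.127]
```

```bash
python3 -m jog '[[[0,0,20],[0,0,0],1],[[0,0,22],[0,0,0],1],[[0,0,18],[0,0,0],1],[[0,0,12],[0,0,0],1],[[0,0,6],[0,0,0],1],[[0,0,3],[0,0,0],1],[[0,0,2],[0,0,0],1],[[0,0,1],[0,0,0],1],[[0,0,0],[0,0,0],1]]';  python3 - <<'E'
from h import *
go([.6445,-.2699,.041],Rtool(3.5,0))
E
```

```text
t: 15.98
eef_pos: [0.6461, -0.2703, 0.0452]
tool_rot: [0.002, -0.034, 0.999, -0.0]
contact_force: [-0.2, -0.2, -1.4]
gripper_width: 0.106
t 15.97 tcp [ 0.6461 -0.2703  0.0452] F [-0.2 -0.2 -1.4] M [-0.05 -0.02  0.02] w 0.106
dworld mm [-1.6  0.4 -4.2] | in tool now [1.6 0.5 4.2] | turn deg [-0.04  0.23  0.34] | in tool after turn [1.6 0.5 4.2]
```

```bash
python3 -m jog '[[[0,0,1],[0,0,0],1],[[0,0,1],[0,0,0],1],[[0,0,1],[0,0,0],1],[[0,0,0],[0,0,0],1]]'; python3 -m jog '[[[0,0,0.7],[0,0,0],1],[[0,0,0.7],[0,0,0],1],[[0,0,0],[0,0,0],1]]'
```

```text
t: 16.48
eef_pos: [0.6459, -0.2702, 0.0418]
tool_rot: [0.002, -0.034, 0.999, -0.0]
contact_force: [-0.5, -0.1, -1.1]
gripper_width: 0.107
t: 16.85
eef_pos: [0.6459, -0.2703, 0.0404]
tool_rot: [0.002, -0.033, 0.999, -0.0]
contact_force: [0.5, -0.2, -0.8]
gripper_width: 0.113
```

```bash
python3 -m jog '[[[0,0,0.7],[0,0,0],1],[[0,0,0.7],[0,0,0],1],[[0,0,0],[0,0,0],1]]'; python3 -m jog '[[[0,0,0.7],[0,0,0],1],[[0,0,0.7],[0,0,0],1],[[0,0,0],[0,0,0],1]]'
```

```text
t: 17.23
eef_pos: [0.6462, -0.2704, 0.0397]
tool_rot: [0.002, -0.033, 0.999, -0.0]
contact_force: [-2.0, 0.7, 4.4]
gripper_width: 0.11
t: 17.6
eef_pos: [0.6464, -0.2704, 0.0395]
tool_rot: [0.002, -0.033, 0.999, 0.0]
contact_force: [-3.8, 3.0, 13.7]
gripper_width: 0.112
```

```bash
python3 -m jog '[[[0,0,-1.2],[0,0,0],1],[[0,0,0],[0,0,0],1]]'; python3 -m jog '[[[0,0,0],[0,0,0],0.7],[[0,0,0],[0,0,0],0.6],[[0,0,0],[0,0,0],0.45],[[0,0,0],[0,0,0],0.3],[[0,0,0],[0,0,0],0.1],[[0,0,0],[0,0,0],0.1],[[0,0,0],[0,0,0],0.1]]' 20;  python3 - <<'E'
from h import *
go([0,0,0],Rtool(3.5,0))
for c,(v0,v1,u0,u1) in {"scene":(220,400,240,440)}.items():
    im,d=bot.read_camera(c);im=im[v0:v1,u0:u1].astype(float);im=(np.clip(im/200,0,1)**.8*255).astype(np.uint8);cv2.imwrite(f"pics/rel_{c}.png",cv2.resize(im,None,fx=3.3,fy=3.3,interpolation=cv2.INTER_CUBIC)[:,:,::-1])
E
```

```text
t: 17.85
eef_pos: [0.6463, -0.2703, 0.0396]
tool_rot: [0.002, -0.034, 0.999, -0.0]
contact_force: [-1.4, 0.7, 7.6]
gripper_width: 0.109
t: 18.73
eef_pos: [0.646, -0.2702, 0.0388]
tool_rot: [0.002, -0.034, 0.999, -0.0]
contact_force: [-0.2, -0.2, 0.3]
gripper_width: 0.448
t 18.73 tcp [ 0.646  -0.2702  0.0388] F [-0.2 -0.2  0.3] M [ 0.02 -0.02 -0.  ] w 0.448
dworld mm [-646.   270.2  -38.8] | in tool now [626.5 312.9  36.5] | turn deg [-0.02  0.2   0.34] | in tool after turn [628.3 309.2  38.8]
```

View pics/rel_scene.png

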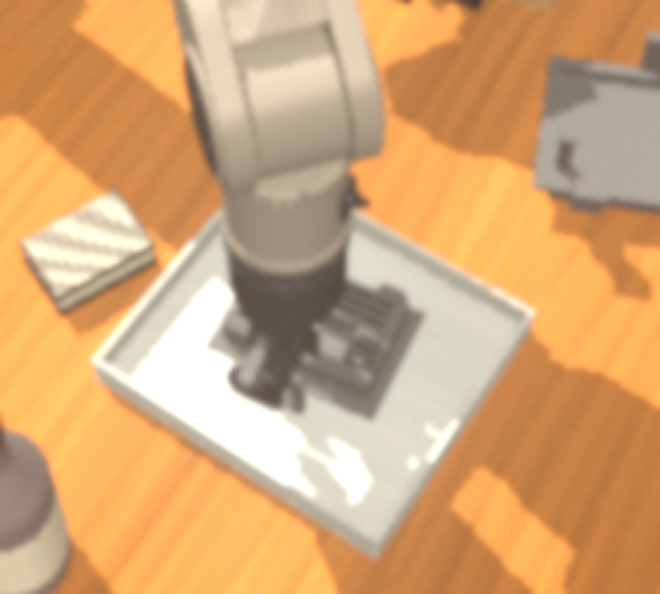

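Released with zero force and the cover standing in the tray. I retract straight up.

```bash
python3 -m jog '[[[0,0,-4],[0,0,0],0.1],[[0,0,-8],[0,0,0],0.1],[[0,0,-15],[0,0,0],0.1],[[0,0,-40],[0,0,0],0.1],[[0,0,-55],[0,0,0],0.1],[[0,0,-55],[0,0,0],0.1],[[0,0,-55],[0,0,0],0.1]]'; python3 -m jog '[[[30,30,-20],[0,0,0],0.1],[[40,45,0],[0,0,0],0.1],[[40,45,0],[0,0,0],0.1],[[40,45,0],[0,0,0],0.1],[[30,45,0],[0,0,0],0.1],[[0,45,0],[0,0,0],0.1],[[0,45,0],[0,0,0],0.1],[[0,0,0],[0,0,0],0.1]]'; python3 - <<'E'
from h import *
for c,(v0,v1,u0,u1) in {"top":(120,280,300,500),"scene":(220,400,240,440)}.items():
    im,d=bot.read_camera(c);np.save(f"d4_{c}.npy",d);im=im[v0:v1,u0:u1].astype(float);im=(np.clip(im/200,0,1)**.8*255).astype(np.uint8);cv2.imwrite(f"pics/end_{c}.png",cv2.resize(im,None,fx=3.3,fy=3.3,interpolation=cv2.INTER_CUBIC)[:,:,::-1])
    for n in("cover_mid","filter_mid","oil_mid","spanner_grip"):
        print(c,n,[(round(r["score"],2),(np.array(r["xy"])*[640,480]).round(0)) for r in bot.landmark_of(c,n)[:3]])
E
```

```text
t: 19.65
eef_pos: [0.6449, -0.2704, 0.2741]
tool_rot: [0.002, -0.033, 0.999, -0.0]
contact_force: [0.8, 0.4, -0.6]
gripper_width: 0.451
t: 20.65
eef_pos: [0.4452, 0.02, 0.2909]
tool_rot: [0.002, -0.036, 0.999, 0.001]
contact_force: [0.9, -0.8, 0.1]
gripper_width: 0.449
top cover_mid [(0.9, array([174., 360.])), (0.87, array([370., 193.])), (0.61, array([266., 152.]))]
top filter_mid [(0.66, array([383., 269.])), (0.4, array([388., 192.]))]
top oil_mid [(0.88, array([474., 225.]))]
top spanner_grip []
scene cover_mid [(0.78, array([336., 314.])), (0.71, array([438., 269.])), (0.62, array([306., 143.]))]
scene filter_mid [(0.67, array([267., 297.]))]
scene oil_mid [(0.81, array([239., 372.])), (0.37, array([335., 314.]))]
scene spanner_grip [(0.68, array([290., 216.])), (0.65, array([364., 192.]))]
```

View pics/end_top.png

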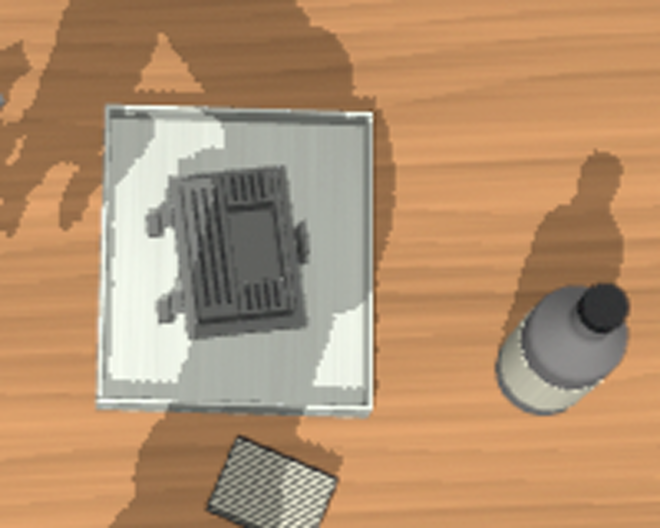

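View pics/end_scene.png

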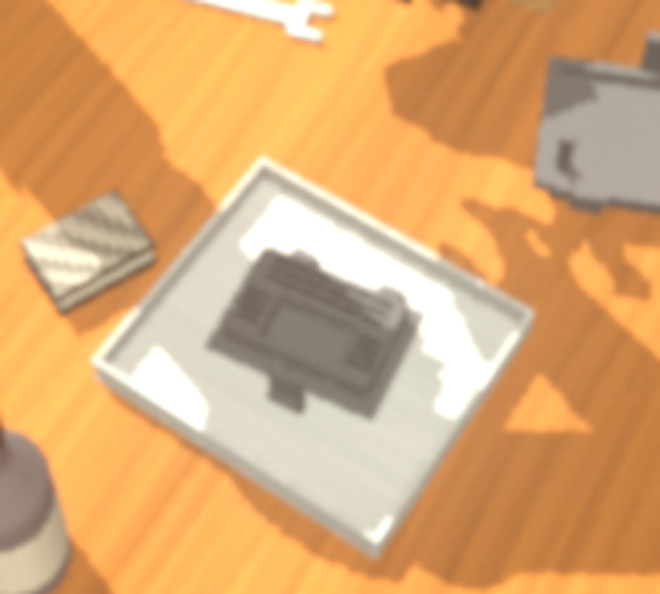

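```bash
python3 - <<'E'
from h import *
print(tri((336,314),(370,193)))
o,d=ray("top",370,193);k=(.0465-o[2])/d[2];print((o+k*d).round(3),"tray centre .642,-.229")
W=cloud("top",np.load("d4_top.npy"))
P=W[120+210//3:120+300//3,300+192//3:300+220//3].reshape(-1,3);P=P[np.isfinite(P).all(1)];m=np.median(P,0);P=P[abs(P[:,2]-m[2])<.01];n=np.linalg.svd(P-P.mean(0))[2][2];print("dome strip",m.round(3),n.round(2))
o=bot.get_obs();print(o["t"],o["contact_force"])
print(bot.hand_in())
E
```

```text
(array([ 0.64271385, -0.22452107,  0.05406166]), np.float64(0.0015974289945348175))
[ 0.646 -0.224  0.046] tray centre .642,-.229
dome strip [ 0.614 -0.217  0.055] [-0.01  0.    1.  ]
21.15 [-0.46362819 -0.13835729  0.8477285 ]
the job is handed in; nothing more can be done
None
```

I took the cover off the engine and set it down in the parts tray, then handed the job in at about 21 s. `hand_in` gives no verdict, so what follows rests on my own checks.

**How it went**
- **Choice of cover:** I used the small dark grey cover seated on the engine. I left the larger dark one and the yellow one alone.
- **Release:** I pinched the tab home at 35–40 N; the fingers closed to about 10 mm, where about 11 mm was expected. Keeping it pressed, I swung the edge up 23°, drew the lugs out about 7 mm and lifted the cover off. The wrist force stayed within about 8 N through the swing and draw.
- **Set-down:** I lowered it in small steps. The wrist force peaked at about 14 N on contact, against the 40 N limit, and I let go only with the cover standing on the tray floor.

**Last checks before handing in**
- **Position:** the cover's middle was at about (0.643–0.646, -0.224), and the tray's centre is at (0.642, -0.229), so it is about 5 mm off centre. It lies wholly between the walls.
- **Attitude:** it is the right way up and level. The tab looked sprung back, but I could not read its angle directly.
- **Robot:** the wrist force was close to zero and the arm was clear of everything.
- **Other items:** the filter, the oil bottle and the spanner showed within a few pixels of where they started.

**Checks that failed or disagreed**
- The final network check did not find the spanner in the top view; it was found only in the scene view.
- The network heights were rough. The two-camera estimate put the cover's middle at 0.054 m, where 0.0465 m is expected when it rests on the tray floor (limit 0.056 m).
- The first fit of the cover's pose was wrong about the plate and lug shape. I corrected it before the first reach, except for the lug depth, which I corrected just before the swing.

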